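# Fit a forming roller to the bench ring bender and set its nut

## Task

Fit the loose forming roller to the empty spindle of the ring bender: slide the brass thrust washer down the spindle fully home, then the roller on top of it, then screw the knurled nut on clockwise until it bottoms out snug against the roller. Now back the nut off a quarter turn so that the roller will run free, and finish while still holding the nut in your grip at that setting, because its locking screw is tightened next. Leave the crank, the ring mandrel and the hammer lying where they are.

Things in the scene. Friction and masses are not known exactly. Their poses are not given: they have to be found in the camera images.
- bender: The ring bender, fixed to the bench: grey cast plate 215 x 150 x 18 mm with a T-barred feed screw lying out behind. Origin on the bench under the empty spindle; x from the feed screw to the two fitted rollers (50 mm wide, axes at x 85, y +/-42, tops 74 mm above the bench); z up. The plate runs from x -62 to 153, the screw to x -140, all below the seat.
- seat (a point): Centre of the round seat (48 mm wide) at the foot of the empty spindle, 28 mm above the bench, same axes as the bender. The washer goes on it. Above it the upright steel spindle: plain shank 22.6 mm in diameter, 28 mm high, then 4 mm of taper to the slimmer threaded part.
- thread (a point): Middle of the spindle's thread, on its axis, 40 mm above the seat, same axes. Right-handed, coarse, rounded two-start thread, 12 mm advance per turn, 21.2 mm over the crests, from 35 to 45 mm above the seat, on a 14.8 mm core.
- spindle_top (a point): Tip of the spindle, on its axis, 53.5 mm above the seat, same axes: a plain 14 mm nose above the thread, its last 5.5 mm tapered to 8.4 mm.
- washer: Brass thrust washer, flat ring 44 mm outside, 26.6 mm bore (a loose fit on the spindle), 6 mm thick, 50 g, lying flat on the bench. Origin: centre of its underside, z up. Goes on first and rests on the seat (its origin then at the seat).
- roller: Loose steel forming roller, ring 50 mm outside with a shallow groove around the middle, 26.6 mm bore (a loose fit on the spindle), 24 mm high, about 0.26 kg, standing on the bench with its axis upright; both ends alike. Origin: centre of its underside, z up. Home on the washer its origin is 6 mm above the seat.
- nut: Round knurled steel nut, 38 mm outside, 20 mm high, about 0.12 kg, lying right way up on the bench. Open 23 mm bore with thread lugs inside (17.6 mm between them, about 6 mm above the underside). Origin: centre of its underside, z up; two small pin holes in its top mark its x axis. Two-start: half a turn makes no difference. It turns freely, then stops hard; 0.1 to 0.5 N m is snug.
- nut_top (a point): Centre of the nut's top face, same axes as the nut. Set over the nose with x 60 degrees counter-clockwise of the seat's x, the nut rests with its underside 37 mm above the seat, and 240 degrees clockwise bottom it: underside at 30 mm, x axes parallel within 5 degrees. It sinks 1 mm per 30 degrees, with 0.8 mm of play. Set down at other angles it rests up to 41 mm up; turn it on until it catches.
- crank: The bender's crank handle, lifted off and lying on the bench: dark steel arm about 115 mm long with an upright wooden grip 59 mm high. Leave it alone.
- mandrel: Ring mandrel, tapered steel bar 320 mm long, 25 mm thick at most, lying on the bench. Leave it alone.
- hammer: Small hammer with a wooden handle, 230 mm long, lying on the bench. Leave it alone.
There are look-alikes about, which are no part of the job. Leave any pink or purple look-alike of the nut alone.

How it is judged:
By the outcome, as a careful person would: the job done as asked, in the order asked, and still so for the second after the job is handed in, while the arm keeps its last pose, push and grip.
It also fails if it takes over 72 s, if anything falls off the work surface, if the arm or the gripper's body presses on something with over 40 N, if the wrist force passes 120 N, or if a joint passes its speed limit or range.

## Robot

A 6-joint arm with a two-finger parallel gripper is mounted at the origin on the work surface. World frame = base frame: x ahead of the robot, y to its left, z up, the work surface at z = 0. Lengths are in m, angles in rad, forces in N, time in s.
With the tool pointing down it reaches from about 0.325 to 0.9 m from the base axis. Payload 6.1 kg.
Tool frame: the origin (TCP) lies midway between the tips of the shut fingers; the grasp point (between the pads) lies 19 mm behind it; z points along the fingers, y is the line along which they close (so a half turn about z gives the same grasp; the last joint's range is limited). The gripper opens to 87 mm and grips with 3 to 60 N. Pads are 19 mm wide; open, the fingers measure 117 mm over their backs; the gripper's body (75 mm by 190 mm) begins 51 mm behind the grasp point.
Start: joints at [1.195, 0.22, 1.526, -0, 1.395, -0.126], TCP at [0.155, 0.606, 0.223] pointing down, gripper open.
Joint ranges: [-2.98, 2.98], [-0.91, 2.08], [0.09, 2.57], [-1.24, 4.39], [0.2, 2.65], [-2.68, 2.68]. Speed limits (rad/s): [2.57, 2.57, 3.01, 3.14, 3.14, 3.14].

## Interface

Orientations are given as a unit quaternion [x, y, z, w].
In Python, from rig import status, cams, bot gives the robot as it stands. The module is installed in compiled form; this text tells all that it offers.
- The arm moves only by the tool move_arm, never from a script. Its argument "deltas" is a list that holds one entry, the list of rows, each a list of 7 numbers: the turn, a rotation vector about the tool's x, y, z in degrees, then the shift along the tool's x, y, z in mm, then the opening, from -1 (shut) to 1 (fully open). In form: [[[wx, wy, wz, tx, ty, tz, grip], ...]]. A call has 1 to 5 rows; each row shifts and turns the commanded pose from where the row before left it, along the tool's axes as they then stand; what a row does not reach is not made up. A row lasts 1/12 s, in which the tool goes at most 41.7 mm and 7.16 degrees, less where a joint would pass 70% of its speed; a pose out of reach is approached as far as the arm can. A call is refused whole if a number of a shift passes 41.7 or a number of a turn 7.16, either way. A call with a gripper value outside its range is refused whole. The fingers move at their own pace and stop on an object; "force" is the grip in N (left out, the last holds). Time passes only in rows, so rows that do not move let the fingers close. It gives the time, the measured TCP pose, the force, the opening and the grip force at its end, in the units of the state.
- status.observe(): the state, without advancing time (a new reading comes with each control period).
- cams.read_camera(name): name is "scene" or "side" or "wrist"; returns a dict with "image" (384x512x3 uint8, red, green, blue), "fx", "fy", "cx", "cy" (pixels), "view" (4x4, takes a point from world to camera coordinates); the wrist camera has in their place "tool_from_camera" (4x4, takes a point from camera to tool coordinates, whose origin is the TCP and whose axes are the flange's). Camera axes: x right, y down, z forward; pixel columns grow to the right and rows downward; lengths in m; the calibration is good to about 2 mm. A picture is of the moment at which its call begins: read the wrist's pose just before it. There is no depth.
- bot.hand_in(): hands the job in; it is judged then, once.
The state is a dict: "time": time; "joint_pos": joint angles; "dq": joint speeds; "effort": joint torques, N m; "eef_pos": TCP position; "tool_rot": TCP orientation; "wrist_force": force on the tool from outside, world axes, zero at the start; "ft_torque": the same for the moment, N m; "opening": finger opening in m; "finger_force": force on a finger pad.
Only numpy, scipy, OpenCV 4.12 (cv2) and the standard library are available. Lean on these libraries where they do the work, as an engineer would, in place of code of your own. Each camera call takes 0.05 s, during which the arm holds its last target. There are 200 camera calls.

## Working session

There is one attempt and no reset: what is moved stays moved. The work goes in short steps, Python scripts to look and compute and a tool call to move; the robot and the scene stay as the last step left them, time stands still between calls to the robot, and variables do not carry over. Pictures are saved under pics/ and viewed, at most 10 in all, crops included, and the job is handed in when it is done.

Besides the shell and the picture viewer there is one more tool, called after "Request:" in YAML: its name, and indented under it one key for each argument. move_arm: Moves the arm, as the interface text tells. Its arguments: {"type":"object","properties":{"deltas":{"type":"array","items":{"type":"array","items":{"type":"array","items":{"type":"number"}}}},"force":{"type":"number"}},"required":["deltas"]}

```bash
mkdir -p pics
python3 - <<'E'
from rig import status,cams
import cv2,numpy as np
s=status.observe();print({k:np.round(v,3).tolist() for k,v in s.items()})
for n in("scene","side","wrist"):
    c=cams.read_camera(n);cv2.imwrite(f"pics/{n}0.png",c["image"][:,:,::-1]);np.save(f"pics/{n}0.npy",c,allow_pickle=True)
    print(n,c["fx"],c["cx"],c["cy"],np.round(c.get("view",c.get("tool_from_camera")),3).tolist())
E
```

```text
{'time': 0.0, 'joint_pos': [1.195, 0.221, 1.528, 0.0, 1.395, -0.126], 'dq': [-0.001, 0.001, 0.001, 0.001, -0.002, 0.001], 'effort': [0.001, -49.461, -38.738, 0.07, 0.057, -0.0], 'eef_pos': [0.154, 0.605, 0.221], 'tool_rot': [0.125, 0.992, -0.001, -0.0], 'wrist_force': [-0.246, -0.118, 0.272], 'ft_torque': [-0.001, 0.025, 0.042], 'finger_force': 0.0, 'opening': 0.087}
scene 377.84908066550696 253.58000390117948 189.65640906343236 [[-0.292, 0.956, 0.009, 0.061], [0.646, 0.205, -0.735, -0.272], [-0.705, -0.209, -0.678, 1.542], [0.0, 0.0, 0.0, 1.0]]
side 354.76356588664527 249.84794146877397 182.55187061998058 [[0.969, -0.248, -0.006, -0.463], [-0.186, -0.71, -0.679, 0.212], [0.164, 0.659, -0.734, 0.796], [0.0, 0.0, 0.0, 1.0]]
wrist 279.08798838953015 253.9883575708212 191.27458756952976 [[-0.001, -0.958, -0.286, 0.08], [1.0, -0.001, 0.0, 0.0], [-0.0, -0.286, 0.958, -0.162], [0.0, 0.0, 0.0, 1.0]]
```

View pics/scene0.png

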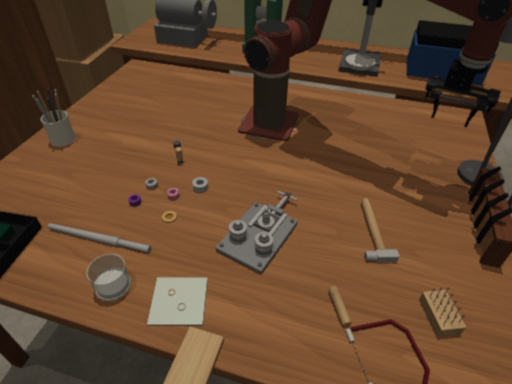

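View pics/side0.png

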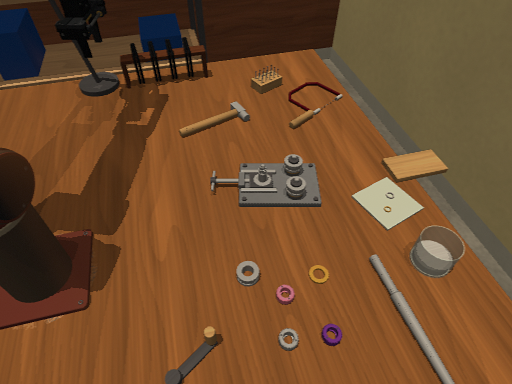

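Scene: washer (yellow ring) is at (169,216). Possible nuts are grey (151,183), pink (173,193) and purple (134,200); the grey one fits "knurled steel". The larger grey ring (200,184) is the roller and the bender is at about (260,230). In the side view these are washer (319,274), roller (248,272), grey nut (288,339), pink (285,294), purple (332,334), spindle ~(262,180). I'll confirm in an enlarged crop and measure.

```bash
cat > h.py <<'E'
import numpy as np,cv2
from rig import status,cams
from scipy.spatial.transform import Rotation as R
def load(n): return np.load(f"pics/{n}.npy",allow_pickle=True).item()
def T(c,s=None):  # world_from_cam
    if "view" in c: return np.linalg.inv(c["view"])
    M=np.eye(4);M[:3,:3]=R.from_quat(s["tool_rot"]).as_matrix();M[:3,3]=s["eef_pos"];return M@c["tool_from_camera"]
def ray(c,uv,z,s=None):
    M=T(c,s);d=M[:3,:3]@[(uv[0]-c["cx"])/c["fx"],(uv[1]-c["cy"])/c["fy"],1];o=M[:3,3]
    return (o+d*(z-o[2])/d[2])[:2]
def proj(c,p,s=None):
    q=np.linalg.inv(T(c,s))@[*p,1];return q[:2]/q[2]*[c["fx"],c["fy"]]+[c["cx"],c["cy"]]
E
python3 - <<'E'
from h import *
a=load("side0");b=load("scene0")
for n,p,q,z in(("washer",(319,274),(169,216),.003),("roller",(248,272),(200,184),.012),("nut",(288,339),(151,183),.01),("spindle",(262,172),(268,212),.08)):
    print(n,ray(a,p,z).round(3),ray(b,q,z).round(3))
I=a["image"][:,:,::-1]
A=cv2.resize(I[250:380,220:350],(400,400),interpolation=3);B=cv2.resize(I[140:215,200:330],(693,400),interpolation=3)[:, :400]
B=cv2.resize(I[135:225,205:330],None,fx=3.2,fy=3.2,interpolation=3);o=np.zeros((400,800,3),np.uint8);o[:,:400]=A;o[:288,400:800]=B
cv2.imwrite("pics/c1.png",o)
E
```

```text
washer [ 0.599 -0.15 ] [ 0.596 -0.151]
roller [ 0.446 -0.11 ] [ 0.441 -0.114]
nut [ 0.486 -0.269] [ 0.484 -0.271]
spindle [0.541 0.118] [0.561 0.149]
```

View pics/c1.png

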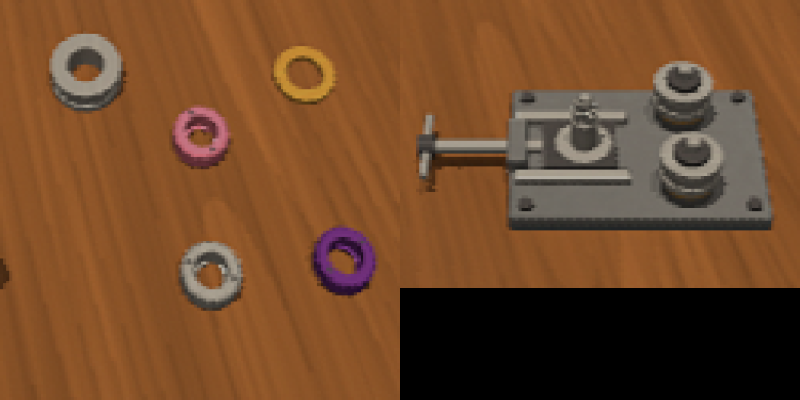

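The grey knurled nut is confirmed: crop (210,275), side (288,339), with pink and purple clearly different. The spindle tip is at crop (585,95). Next I move the wrist camera above the bender.

Request:
move_arm:
  deltas:
    - [[0,0,0,-29,-22,0,1],[0,0,0,-29,-22,0,1],[0,0,0,-29,-22,0,1],[0,0,0,-29,-22,0,1],[0,0,0,-29,-22,0,1]]

```text
time: 0.57
eef_pos: [0.2683, 0.4616, 0.2222]
tool_rot: [0.124, 0.992, -0.0, -0.0]
wrist_force: [0.6, 0.2, 0.1]
opening: 0.0873
finger_force: 0.0
```

Request:
move_arm:
  deltas:
    - [[0,0,0,-29,-22,0,1],[0,0,0,-29,-22,0,1],[0,0,0,-29,-22,0,1],[0,0,0,-29,-22,0,1],[0,0,0,-29,-22,0,1]]

```text
time: 0.98
eef_pos: [0.3818, 0.3191, 0.2224]
tool_rot: [0.125, 0.992, 0.0, 0.0]
wrist_force: [0.5, 1.9, 0.2]
opening: 0.087
finger_force: 0.0
```

Request:
move_arm:
  deltas:
    - [[0,0,0,-29,-22,0,1],[0,0,0,-29,-22,0,1],[0,0,0,-29,-22,0,1],[0,0,0,-29,-22,0,1],[0,0,0,-29,-22,0,1]]

```text
time: 1.4
eef_pos: [0.4951, 0.1767, 0.2224]
tool_rot: [0.125, 0.992, 0.0, -0.0]
wrist_force: [1.1, 0.3, -0.1]
opening: 0.0869
finger_force: 0.0
```

Request:
move_arm:
  deltas:
    - [[0,0,0,-29,-22,0,1],[0,0,0,-20,-12,0,1],[0,0,0,0,0,0,1]]

```text
time: 1.65
eef_pos: [0.5359, 0.1295, 0.2222]
tool_rot: [0.127, 0.992, -0.001, 0.0]
wrist_force: [-0.7, 0.3, -0.2]
opening: 0.0871
finger_force: 0.0
```

Run:
```python
from h import *
s=status.observe();c=cams.read_camera("wrist");np.save("pics/w1.npy",c,allow_pickle=True);np.save("pics/w1s.npy",s,allow_pickle=True)
cv2.imwrite("pics/w1.png",c["image"][:,:,::-1]);print(s["eef_pos"],s["tool_rot"],s["joint_pos"],s["time"])
a=load("side0");b=load("scene0")
print(ray(a,(262.8,164.7),.0815))
for p in((511,91),(748,91),(771,218),(510,218)):print(ray(a,(205+(p[0]-400)/3.2,135+p[1]/3.2),.018))
```

```text
[0.5359111  0.12947537 0.22221208] [ 1.26730474e-01  9.91936832e-01 -6.86949093e-04  4.86920948e-04] [ 9.49803117e-02  4.46015251e-02  1.72097523e+00 -1.58480414e-03
  1.37536878e+00 -1.22136433e+00] 1.65
[0.54954381 0.141147  ]
[0.50599798 0.22504685]
[0.71048014 0.17129397]
[0.6747189  0.02932029]
[0.47157394 0.0824493 ]
```

View pics/w1.png

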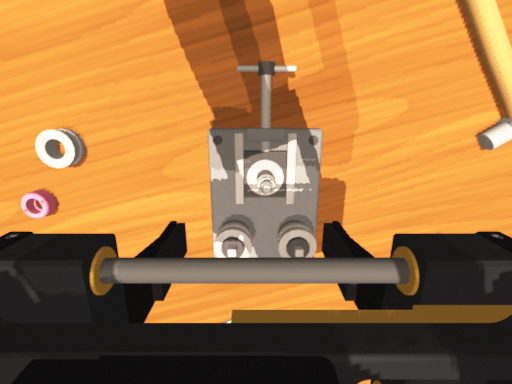

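The wrist view shows the bender aligned with the gripper: plate edges run along image columns, seat ring ~(265,177), tip ~(266,184), roller (58,149), pink nut (38,204). Next I move over the loose parts.

Run:
```python
from h import *
c=load("w1");s=load("w1s")
print(ray(c,(265,177),.028,s),ray(c,(266,184),.0815,s),ray(c,(58,149),.012,s))
b=load("scene0")
I=cv2.resize(c["image"][145:215,230:300,::-1],(560,560),interpolation=3)
cv2.imwrite("pics/c2.png",I)
```

```text
[0.54664278 0.14183328] [0.54156523 0.14222695] [ 0.44393329 -0.1162373 ]
```

View pics/c2.png

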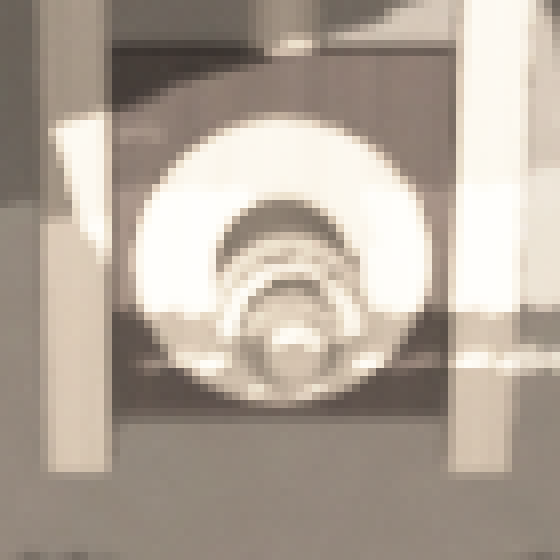

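Request:
move_arm:
  deltas:
    - [[0,0,0,-5,-38,0,1],[0,0,0,-5,-38,0,1],[0,0,0,-5,-38,0,1],[0,0,0,-5,-38,0,1],[0,0,0,-5,-38,0,1]]

```text
time: 2.12
eef_pos: [0.5097, -0.0571, 0.2224]
tool_rot: [0.124, 0.992, 0.0, -0.0]
wrist_force: [1.6, -0.2, 0.2]
opening: 0.087
finger_force: 0.0
```

Request:
move_arm:
  deltas:
    - [[0,0,0,-5,-38,0,1],[0,0,0,-5,-38,0,1],[0,0,0,-5,-30,0,1],[0,0,0,0,0,0,1],[0,0,0,0,0,0,1]]

```text
time: 2.53
eef_pos: [0.4986, -0.1636, 0.2223]
tool_rot: [0.126, 0.992, 0.0, -0.0]
wrist_force: [-0.1, 0.6, 0.2]
opening: 0.0872
finger_force: 0.0
```

Run:
```python
from h import *
s=status.observe();c=cams.read_camera("wrist");np.save("pics/w2.npy",c,allow_pickle=True);np.save("pics/w2s.npy",s,allow_pickle=True)
cv2.imwrite("pics/w2.png",c["image"][:,:,::-1]);print(s["eef_pos"],s["tool_rot"],s["joint_pos"],s["time"])
```

```text
[ 0.49859958 -0.16355963  0.22228837] [ 1.25652913e-01  9.92074137e-01  4.11803034e-04 -2.88381495e-04] [-4.67716097e-01 -1.95676496e-02  1.78562610e+00  5.93890129e-04
  1.37635365e+00 -1.78665552e+00] 2.5333
```

View pics/w2.png

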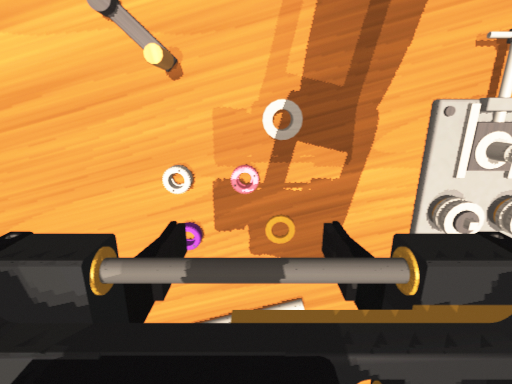

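The wrist view shows the washer (280,230), grey nut (178,179), roller (282,119), pink (245,179) and purple (192,237). In the c2 crop the seat disc centre is ~(284,258) → image (265.5,177.3), and the tip ~(293,345) → (266.6,188).

```bash
cat >> h.py <<'E'
def blob(c,uv,r,m):
    "centre of the outer ellipse of mask m near uv"
    w=np.zeros(m.shape,np.uint8);u,v=map(int,uv);w[v-r:v+r,u-r:u+r]=m[v-r:v+r,u-r:u+r]*1
    k,_=cv2.findContours(w,0,1);k=max(k,key=cv2.contourArea);(e,ax,an)=cv2.fitEllipse(cv2.convexHull(k));return np.array(e)+0.,np.round(ax,1)
def masks(c):
    h=cv2.cvtColor(c["image"],cv2.COLOR_RGB2HSV).astype(int)
    return (h[...,1]<75),((h[...,0]>20)&(h[...,0]<35)&(h[...,1]>120))
def tool(p,s): # world xy offset -> tool x,y mm
    r=R.from_quat(s["tool_rot"]).as_matrix();return (r.T@np.r_[np.array(p)-s["eef_pos"][:2],0]*1000)[:2].round(1)
E
python3 - <<'E'
from h import *
c=load("w1");s=load("w1s")
print(ray(c,(265,176.8),.028,s),ray(c,(266,187.5),.0815,s))
c=load("w2");s=load("w2s");g,y=masks(c);h=cv2.cvtColor(c["image"],cv2.COLOR_RGB2HSV);print(h[230,268],h[218,280],h[240,280],h[230,240],h[119,268])
for n,uv,m,z,r in(("washer",(280,230),y,.006,22),("roller",(282,119),g,.024,28),("nut",(178,179),g,.02,22)):
    e,a=blob(c,uv,r,m);p=ray(c,e,z,s);print(n,e.round(1),a,p.round(4),tool(p,s))
E
```

```text
[0.54638098 0.14189828] [0.54553337 0.141246  ]
[ 20 195 244] [ 20 195 247] [ 19 195 244] [ 17 179 251] [ 23   8 254]Traceback (most recent call last):
  File "<stdin>", line 6, in <module>
  File "h.py", line 16, in blob
    k,_=cv2.findContours(w,0,1);k=max(k,key=cv2.contourArea);(e,ax,an)=cv2.fitEllipse(cv2.convexHull(k));return np.array(e)+0.,np.round(ax,1)
                                  ~~~^^^^^^^^^^^^^^^^^^^^^^^
ValueError: max() iterable argument is empty
```

```bash
sed -i 's/((h\[...,0\]>20).*$/((h[...,0]>18)\&(h[...,0]<35)\&(h[...,1]>188))/' h.py
python3 - <<'E'
from h import *
c=load("w2");s=load("w2s");g,y=masks(c)
for n,uv,m,z,r in(("washer",(280,230),y,.006,22),("roller",(282,119),g,.024,28),("nut",(178,179),g,.02,22)):
    e,a=blob(c,uv,r,m);p=ray(c,e,z,s);print(n,e.round(1),a,p.round(4),tool(p,s))
E
```

```text
washer [279.6 229.4] [25.6 27.8] [ 0.5971 -0.1493] [-91.8  38.4]
roller [281.8 119.1] [39.4 40.5] [ 0.443  -0.1127] [66.6 35.4]
nut [176.8 179.1] [27.8 29.3] [ 0.4842 -0.2664] [ -11.7 -103.1]
```

Request:
move_arm:
  deltas:
    - [[0,0,0,-23,9.6,25,1],[0,0,0,-23,9.6,25,1],[0,0,0,-23,9.6,25,1],[0,0,0,-23,9.6,25,1],[0,0,0,0,0,0,1]]

```text
time: 3.0
eef_pos: [0.5969, -0.1439, 0.1142]
tool_rot: [0.123, 0.992, 0.002, -0.005]
wrist_force: [-1.9, 0.6, -1.2]
opening: 0.0871
finger_force: 0.0
```

Request:
move_arm:
  deltas:
    - [[0,0,0,0,0,0,1]]

```text
time: 3.08
eef_pos: [0.5965, -0.1454, 0.119]
tool_rot: [0.123, 0.992, 0.001, -0.003]
wrist_force: [0.2, -0.6, 0.9]
opening: 0.0866
finger_force: 0.0
```

Run:
```python
from h import *
s=status.observe();c=cams.read_camera("wrist");np.save("pics/w3.npy",c,allow_pickle=True);np.save("pics/w3s.npy",s,allow_pickle=True)
cv2.imwrite("pics/w3.png",c["image"][:,:,::-1]);print(s["eef_pos"],s["tool_rot"],s["time"])
g,y=masks(c);uv=proj(c,(.5971,-.1493,.006),s);print(uv)
e,a=blob(c,uv,38,y);p=ray(c,e,.006,s);print(e,a,p,tool(p,s))
o=c["image"][:,:,::-1].copy();cv2.ellipse(o,(tuple(e),tuple(map(float,a)),0),(255,0,0),1)
cv2.imwrite("pics/w3.png",np.hstack([o[60:360,130:400],(y*255).astype(np.uint8)[60:360,130:400,None].repeat(3,2)]))
```

```text
[ 0.59654573 -0.14544129  0.11900225] [ 0.12275573  0.99243085  0.00105336 -0.00330486] 3.0833
[249.89996151 191.17585948]
[251.829422   202.40760803] [17.  34.5] [ 0.60937874 -0.15037357] [-13.6  -1.7]
```

View pics/w3.png

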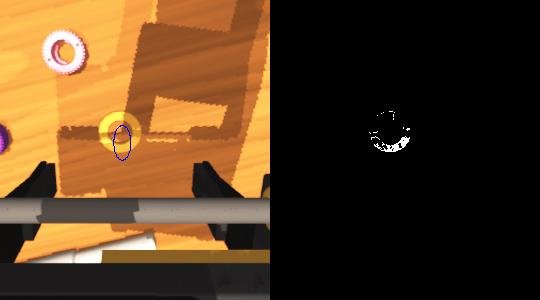

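The washer is centred in view at about (250,191), 42 px wide, partly in shadow. The mask needs a better hue threshold.

Run:
```python
from h import *
s=status.observe();c=cams.read_camera("wrist");np.save("pics/w3.npy",c,allow_pickle=True);np.save("pics/w3s.npy",s,allow_pickle=True)
print(s["eef_pos"],s["tool_rot"])
h=cv2.cvtColor(c["image"],cv2.COLOR_RGB2HSV)
for v in(175,185,192,205):print(v,[tuple(x.tolist()) for x in h[v,222:280:3]])
for t in(18,19,20,21):
    m=(h[...,0]>=t)&(h[...,0]<40)&(h[...,1]>60)
    m=cv2.morphologyEx(m.astype(np.uint8),cv2.MORPH_CLOSE,np.ones((3,3)))
    try:e,a=blob(c,(250,191),34,m);p=ray(c,e,.006,s);print(t,e,a,p,tool(p,s))
    except Exception as x:print(t,"no")
```

```text
[ 0.59727746 -0.14656522  0.12151634] [ 1.23141210e-01  9.92388123e-01  4.32598788e-04 -1.36689263e-03]
175 [(17, 177, 250), (17, 180, 249), (16, 181, 248), (16, 184, 247), (15, 184, 244), (28, 166, 255), (29, 162, 255), (29, 161, 255), (29, 160, 255), (29, 164, 255), (29, 161, 255), (17, 199, 220), (17, 199, 219), (17, 201, 217), (17, 199, 211), (13, 190, 154), (12, 190, 146), (12, 190, 146), (12, 190, 146), (12, 190, 145)]
185 [(12, 192, 189), (12, 192, 137), (13, 191, 227), (28, 166, 255), (29, 149, 255), (29, 162, 255), (13, 189, 232), (16, 181, 248), (16, 183, 248), (16, 183, 248), (14, 188, 238), (12, 189, 151), (12, 192, 150), (12, 192, 154), (19, 197, 237), (17, 199, 220), (18, 199, 231), (12, 192, 175), (12, 192, 159), (13, 192, 159)]
192 [(12, 193, 151), (12, 190, 152), (12, 193, 151), (17, 199, 223), (18, 198, 236), (17, 197, 226), (12, 191, 152), (12, 191, 174), (12, 189, 154), (13, 192, 169), (13, 191, 179), (12, 190, 169), (12, 191, 184), (12, 193, 160), (17, 202, 211), (17, 200, 215), (17, 199, 219), (12, 193, 168), (12, 192, 161), (13, 193, 181)]
205 [(13, 193, 201), (13, 191, 204), (13, 190, 205), (13, 191, 208), (13, 190, 208), (16, 192, 234), (21, 189, 251), (22, 188, 252), (22, 188, 251), (21, 191, 250), (22, 187, 251), (21, 191, 250), (21, 190, 249), (22, 187, 252), (18, 193, 239), (13, 195, 200), (13, 192, 202), (13, 193, 202), (13, 192, 202), (13, 192, 199)]
18 [250.27461243 189.34822083] [40.6 42. ] [ 0.59714246 -0.14996975] [-0.7 -3.3]
19 [250.58128357 197.20709229] [23.6 37.3] [ 0.60549265 -0.1517823 ] [-9.2 -3.1]
20 [250.19122314 198.72857666] [20.1 36.6] [ 0.60701019 -0.15259245] [-10.9  -3.5]
21 [241.66293335 179.74780273] [14.3 31.1] [ 0.58505826 -0.15598254] [  9.5 -12.1]
```

Request:
move_arm:
  deltas:
    - [[0,0,0,-0.7,-3.3,27,0.6],[0,0,0,0,0,36,0.6],[0,0,0,0,0,34,0.6],[0,0,0,0,0,18,0.6],[0,0,0,0,0,4,0.6]]
  force: 12

```text
time: 3.6
eef_pos: [0.5952, -0.1514, 0.0019]
tool_rot: [0.125, 0.992, 0.0, -0.002]
wrist_force: [-1.6, 0.1, -0.1]
opening: 0.0707
finger_force: 0.0
```

Request:
move_arm:
  deltas:
    - [[0,0,0,0,0,0,0.6],[0,0,0,0,0,0,0.6],[0,0,0,0,0,0,0.6]]

```text
time: 3.85
eef_pos: [0.5998, -0.1532, 0.0069]
tool_rot: [0.125, 0.992, -0.001, 0.003]
wrist_force: [0.9, 0.1, 0.3]
opening: 0.0694
finger_force: 0.0
```

Request:
move_arm:
  deltas:
    - [[0,0,0,0,0,0,0.5],[0,0,0,0,0,0,0.5],[0,0,0,0,0,0,0.5]]

```text
time: 4.1
eef_pos: [0.5983, -0.1526, 0.0048]
tool_rot: [0.125, 0.992, -0.0, 0.001]
wrist_force: [-0.0, -0.4, 0.4]
opening: 0.0658
finger_force: 0.0
```

Request:
move_arm:
  deltas:
    - [[0,0,0,1,2.2,2.5,0.3],[0,0,0,0,0,0,-0.3],[0,0,0,0,0,0,-1],[0,0,0,0,0,0,-1],[0,0,0,0,0,0,-1]]

```text
time: 4.52
eef_pos: [0.597, -0.1499, 0.0009]
tool_rot: [0.125, 0.992, 0.0, -0.0]
wrist_force: [0.4, 0.2, 0.2]
opening: 0.0432
finger_force: 12.0
```

Request:
move_arm:
  deltas:
    - [[0,0,0,0,0,0,-1],[0,0,0,0,0,0,-1]]

```text
time: 4.68
eef_pos: [0.5971, -0.15, 0.0009]
tool_rot: [0.125, 0.992, 0.0, -0.0]
wrist_force: [0.5, 0.4, -1.2]
opening: 0.0428
finger_force: 12.0
```

Request:
move_arm:
  deltas:
    - [[0,0,0,0,0,-15,-1],[0,0,0,0,0,-35,-1],[0,0,0,0,0,-38,-1],[0,0,0,6,25,-20,-1],[0,0,0,6,36,-10,-1]]

```text
time: 5.1
eef_pos: [0.6031, -0.0907, 0.1239]
tool_rot: [0.127, 0.992, -0.001, 0.004]
wrist_force: [0.8, 0.0, -0.6]
opening: 0.0429
finger_force: 12.0
```

Request:
move_arm:
  deltas:
    - [[0,0,0,6,36,-10,-1],[0,0,0,6,36,-10,-1],[0,0,0,6,36,-10,-1],[0,0,0,6,36,-4,-1],[0,0,0,6,36,0,-1]]

```text
time: 5.52
eef_pos: [0.6169, 0.0957, 0.1549]
tool_rot: [0.125, 0.992, 0.0, 0.001]
wrist_force: [0.4, 0.1, -0.3]
opening: 0.0432
finger_force: 12.0
```

Request:
move_arm:
  deltas:
    - [[0,0,0,9,19,0,-1],[0,0,0,0.5,9.7,0,-1],[0,0,0,0,0,0,-1],[0,0,0,0,0,0,-1],[0,0,0,0,0,0,-1]]

```text
time: 5.93
eef_pos: [0.6141, 0.1226, 0.1528]
tool_rot: [0.125, 0.992, -0.0, -0.0]
wrist_force: [0.1, -0.5, -0.5]
opening: 0.0433
finger_force: 12.0
```

Run:
```python
from h import *
s=status.observe();c=cams.read_camera("wrist");np.save("pics/w4.npy",c,allow_pickle=True);np.save("pics/w4s.npy",s,allow_pickle=True)
print(s["eef_pos"],s["tool_rot"],s["opening"])
print(proj(c,(.546,.1416,.0815),s),proj(c,(.546,.1416,.028),s),proj(c,s["eef_pos"],s))
o=c["image"][40:320,110:400,::-1]
cv2.imwrite("pics/w4.png",cv2.resize(o,None,fx=2,fy=2,interpolation=3))
```

```text
[0.61407966 0.12257665 0.15280785] [ 1.25126802e-01  9.92140686e-01 -3.62920099e-04 -1.07986473e-04] 0.04334362059773883
[255.34391072 119.64034406] [255.12442352 117.49209974] [253.31810843 238.39021627]
```

View pics/w4.png

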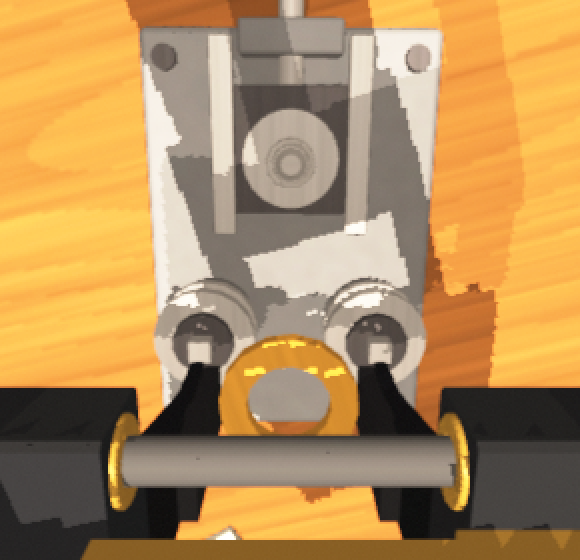

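The held washer is at crop (289,~400), with its outer far edge at row 335 and hole far edge at row 368. The spindle tip is at (290,164) and the seat disc centre at (290.5,158.5). Next I work out the offset between them in the tool frame.

Run:
```python
from h import *
c=load("w4");s=load("w4s")
f=lambda x,y:(110+x/2,40+y/2)
for z,p in((.0815,f(290,164)),(.028,f(290.5,158.5))):
    q=ray(c,p,z,s);print(q,tool(q,s))
C=np.linalg.inv(c["tool_from_camera"])
def pj(p):
    q=C@[*p,1];return q[:2]/q[2]*c["fx"]+[c["cx"],c["cy"]]
for x in(.022,.0133):print(x,(pj((x,0,-.0051))-[110,40])*2)
print((pj((0,.022,-.0051))-[110,40])*2,(pj((0,-.022,-.0051))-[110,40])*2)
```

```text
[0.54773062 0.14086963] [68.8  1.2]
[0.54767158 0.14130171] [69.   1.7]
0.022 [286.50832731 337.4530211 ]
0.0133 [286.54587768 364.4177662 ]
[357.52050388 404.10044875] [215.68180549 404.18323214]
```

Request:
move_arm:
  deltas:
    - [[0,0,0,25,0.3,0,-1],[0,0,0,30,0.3,10,-1],[0,0,0,14,0,20,-1],[0,0,0,0,0,15,-1],[0,0,0,0,0,5,-1]]

```text
time: 6.4
eef_pos: [0.545, 0.1403, 0.1006]
tool_rot: [0.125, 0.992, -0.001, -0.002]
wrist_force: [-0.5, 0.0, -0.4]
opening: 0.0434
finger_force: 12.0
```

Request:
move_arm:
  deltas:
    - [[0,0,0,0,0,0,-1],[0,0,0,0,0,0,-1],[0,0,0,0,0,0,-1]]

```text
time: 6.65
eef_pos: [0.5487, 0.1411, 0.1043]
tool_rot: [0.125, 0.992, 0.0, 0.001]
wrist_force: [0.8, 0.3, 0.2]
opening: 0.0432
finger_force: 12.0
```

Request:
move_arm:
  deltas:
    - [[0,0,0,0,0,5,-1],[0,0,0,0,0,10,-1],[0,0,0,0,0,10,-1],[0,0,0,0,0,10,-1],[0,0,0,0,0,5,-1]]

```text
time: 7.07
eef_pos: [0.5458, 0.1416, 0.0605]
tool_rot: [0.125, 0.992, -0.0, -0.002]
wrist_force: [-0.6, -0.4, -1.0]
opening: 0.0431
finger_force: 12.0
```

Request:
move_arm:
  deltas:
    - [[0,0,0,0,0,4,-1],[0,0,0,0,0,4,-1],[0,0,0,0,0,4,-1]]

```text
time: 7.32
eef_pos: [0.5473, 0.1418, 0.0507]
tool_rot: [0.125, 0.992, 0.0, 0.0]
wrist_force: [-0.2, 0.1, 0.3]
opening: 0.0433
finger_force: 12.0
```

Request:
move_arm:
  deltas:
    - [[0,0,0,0,0,5,-1],[0,0,0,0,0,5,-1],[0,0,0,0,0,4,-1],[0,0,0,0,0,4,-1],[0,0,0,0,0,2,-1]]

```text
time: 7.73
eef_pos: [0.5469, 0.1417, 0.0304]
tool_rot: [0.125, 0.992, -0.0, -0.0]
wrist_force: [0.2, 0.1, -0.3]
opening: 0.0435
finger_force: 12.0
```

Request:
move_arm:
  deltas:
    - [[0,0,0,0,0,0,-1],[0,0,0,0,0,0,-1]]

```text
time: 7.9
eef_pos: [0.5472, 0.1417, 0.031]
tool_rot: [0.125, 0.992, -0.0, -0.0]
wrist_force: [0.1, 0.4, -1.3]
opening: 0.0435
finger_force: 12.0
```

Request:
move_arm:
  deltas:
    - [[0,0,0,0,0,1.7,-1],[0,0,0,0,0,0,0.35],[0,0,0,0,0,0,0.35],[0,0,0,0,0,0,0.35],[0,0,0,0,0,-10,0.35]]

```text
time: 8.32
eef_pos: [0.5456, 0.1415, 0.0379]
tool_rot: [0.125, 0.992, -0.0, -0.002]
wrist_force: [0.1, 0.2, -0.3]
opening: 0.0573
finger_force: 0.0
```

Request:
move_arm:
  deltas:
    - [[0,0,0,0,0,-30,0.35],[0,0,0,0,0,-36,0.5],[0,0,0,0,0,-36,0.5],[0,0,0,-15,0,-8,0.6],[0,0,0,-34,0,0,0.6]]

```text
time: 8.73
eef_pos: [0.5959, 0.1311, 0.1555]
tool_rot: [0.124, 0.992, 0.001, 0.003]
wrist_force: [0.5, 0.8, -0.0]
opening: 0.0679
finger_force: 0.0
```

Request:
move_arm:
  deltas:
    - [[0,0,0,-20,0,0,0.6],[0,0,0,0,0,0,0.6],[0,0,0,0,0,0,0.6],[0,0,0,0,0,0,0.6]]

```text
time: 9.07
eef_pos: [0.6132, 0.1248, 0.1493]
tool_rot: [0.125, 0.992, -0.0, -0.001]
wrist_force: [0.3, -0.1, -0.2]
opening: 0.0695
finger_force: 0.0
```

Run:
```python
from h import *
s=status.observe();c=cams.read_camera("wrist");np.save("pics/w5.npy",c,allow_pickle=True);np.save("pics/w5s.npy",s,allow_pickle=True)
print(s["eef_pos"],s["tool_rot"],s["opening"])
uv=proj(c,(.5473,.1410,.034),s);h=cv2.cvtColor(c["image"],cv2.COLOR_RGB2HSV)
m=((h[...,0]>=12)&(h[...,0]<40)&(h[...,1]>100)).astype(np.uint8)
e,a=blob(c,uv,36,m);p=ray(c,e,.034,s);print(uv,e,a,p,tool(p,s))
# expected diameter at z .034
print([np.ptp([proj(c,(.5473-.022*k,.141,z),s)[1] for k in(-1,1)]) for z in(.034,.06)])
```

```text
[0.6132319  0.12480745 0.14926666] [ 1.24592144e-01  9.92207853e-01 -2.91617261e-05 -6.10966603e-04] 0.06946405994004938
[252.87554468 120.92828658] [254.33703613 120.84679413] [45.7 46.6] [0.54757538 0.14238459] [68.   0.8]
[np.float64(45.56029585614314), np.float64(50.15044987838387)]
```

Request:
move_arm:
  deltas:
    - [[0,0,0,8,-20,0,0.7],[0,0,0,13.2,-34,0,0.7],[0,0,0,13.2,-34,0,0.7],[0,0,0,13.2,-34,0,0.7],[0,0,0,13.2,-34,0,0.7]]

```text
time: 9.53
eef_pos: [0.5145, -0.0117, 0.1491]
tool_rot: [0.124, 0.992, -0.0, -0.0]
wrist_force: [0.4, -0.7, -0.7]
opening: 0.074
finger_force: 0.0
```

Request:
move_arm:
  deltas:
    - [[0,0,0,13.2,-34,0,0.7],[0,0,0,13.2,-34,5,0.7],[0,0,0,13.2,-34,5,0.7],[0,0,0,5.4,-14.3,5,0.7],[0,0,0,0,0,0,0.7]]

```text
time: 9.95
eef_pos: [0.4412, -0.1142, 0.1333]
tool_rot: [0.126, 0.992, -0.0, -0.001]
wrist_force: [-0.8, 0.6, 0.2]
opening: 0.0738
finger_force: 0.0
```

Request:
move_arm:
  deltas:
    - [[0,0,0,0,0,0,0.7],[0,0,0,0,0,0,0.7],[0,0,0,0,0,0,0.7]]

```text
time: 10.2
eef_pos: [0.4449, -0.1121, 0.1348]
tool_rot: [0.124, 0.992, 0.0, 0.0]
wrist_force: [0.4, -0.2, 0.9]
opening: 0.0741
finger_force: 0.0
```

Run:
```python
from h import *
s=status.observe();c=cams.read_camera("wrist")
print(s["eef_pos"],s["tool_rot"],s["joint_pos"][[0,5]])
g,y=masks(c);uv=proj(c,(.443,-.1127,.024),s);e,a=blob(c,uv,48,g);p=ray(c,e,.024,s);print(uv,e,a,p,tool(p,s))
h=cv2.cvtColor(c["image"],cv2.COLOR_RGB2HSV);v=int(e[1])
print("row",[int(x) for x in h[v,int(e[0])-50:int(e[0])+50:2,1]])
print("col",[int(x) for x in h[v-50:v+50:2,int(e[0]),1]])
```

```text
[ 0.44493845 -0.11206323  0.13478191] [1.23855463e-01 9.92300176e-01 8.73236936e-05 4.20878470e-04] [-0.41919582 -1.74179978]
[252.43944016 187.96548106] [252.65766907 186.04875183] [48.  50.3] [ 0.44109536 -0.11198416] [ 3.7 -0.9]
row [190, 191, 180, 180, 191, 190, 190, 190, 192, 189, 190, 190, 191, 165, 47, 33, 16, 10, 9, 32, 157, 189, 177, 182, 180, 181, 180, 190, 189, 192, 189, 127, 49, 45, 44, 42, 49, 45, 183, 190, 190, 189, 180, 182, 182, 180, 178, 184, 181, 180]
col [180, 177, 176, 180, 180, 180, 182, 178, 180, 180, 179, 180, 165, 25, 46, 7, 7, 7, 8, 7, 49, 177, 181, 178, 180, 181, 182, 190, 190, 108, 48, 49, 48, 35, 39, 38, 39, 38, 191, 190, 193, 191, 192, 191, 192, 191, 191, 189, 190, 190]
```

Request:
move_arm:
  deltas:
    - [[0,0,0,1.2,-0.7,25,0.6],[0,0,0,0,0,36,0.5],[0,0,0,0,0,36,0.5],[0,0,0,0,0,22,0.5],[0,0,0,0,0,8,0.5]]
  force: 25

```text
time: 10.67
eef_pos: [0.4404, -0.1112, 0.0037]
tool_rot: [0.124, 0.992, 0.001, -0.003]
wrist_force: [-0.5, 0.2, -0.0]
opening: 0.0652
finger_force: 0.0
```

Request:
move_arm:
  deltas:
    - [[0,0,0,0,0,0,0.5],[0,0,0,0,0,0,0.5],[0,0,0,0,0,0,0.5],[0,0,0,0,0,0,0.5],[0,0,0,0,0,0,0.5]]

```text
time: 11.08
eef_pos: [0.4444, -0.114, 0.009]
tool_rot: [0.125, 0.992, -0.0, 0.002]
wrist_force: [0.1, -0.5, -0.5]
opening: 0.0653
finger_force: 0.0
```

Request:
move_arm:
  deltas:
    - [[0,0,0,0.5,1.5,2,0.3],[0,0,0,0,0,0,0.1],[0,0,0,0,0,0,-1],[0,0,0,0,0,0,-1],[0,0,0,0,0,0,-1]]

```text
time: 11.5
eef_pos: [0.4428, -0.1119, 0.0055]
tool_rot: [0.125, 0.992, -0.0, 0.0]
wrist_force: [-1.4, 0.4, 3.0]
opening: 0.0495
finger_force: 25.0
```

Request:
move_arm:
  deltas:
    - [[0,0,0,0,0,0,-1],[0,0,0,0,0,0,-1]]

```text
time: 11.67
eef_pos: [0.4428, -0.1119, 0.0055]
tool_rot: [0.125, 0.992, -0.0, -0.0]
wrist_force: [-1.6, 0.9, 3.2]
opening: 0.0493
finger_force: 25.0
```

Request:
move_arm:
  deltas:
    - [[0,0,0,0,0,-15,-1],[0,0,0,0,0,-35,-1],[0,0,0,0,0,-38,-1],[0,0,0,-8,20,-25,-1],[0,0,0,-13,33,-15,-1]]

```text
time: 12.08
eef_pos: [0.4771, -0.0675, 0.1365]
tool_rot: [0.126, 0.992, -0.001, 0.002]
wrist_force: [2.0, -0.8, -2.5]
opening: 0.0495
finger_force: 25.0
```

Request:
move_arm:
  deltas:
    - [[0,0,0,-13,33,-12,-1],[0,0,0,-13,33,-8,-1],[0,0,0,-13,33,0,-1],[0,0,0,-13,33,0,-1],[0,0,0,-13,33,0,-1]]

```text
time: 12.5
eef_pos: [0.5804, 0.0798, 0.1527]
tool_rot: [0.125, 0.992, -0.0, -0.0]
wrist_force: [-0.2, -1.2, -1.8]
opening: 0.0496
finger_force: 25.0
```

Request:
move_arm:
  deltas:
    - [[0,0,0,-13,33,0,-1],[0,0,0,-8,20,0,-1],[0,0,0,0,0,0,-1],[0,0,0,0,0,0,-1],[0,0,0,0,0,0,-1]]

```text
time: 12.92
eef_pos: [0.6124, 0.1238, 0.1521]
tool_rot: [0.124, 0.992, -0.0, -0.001]
wrist_force: [0.9, 0.3, -3.1]
opening: 0.0493
finger_force: 25.0
```

Run:
```python
from h import *
s=status.observe();c=cams.read_camera("wrist");np.save("pics/w6.npy",c,allow_pickle=True);np.save("pics/w6s.npy",s,allow_pickle=True)
print(s["eef_pos"],s["tool_rot"],s["opening"],s["wrist_force"])
uv=proj(c,(.5473,.1410,.034),s);h=cv2.cvtColor(c["image"],cv2.COLOR_RGB2HSV)
m=((h[...,0]>=12)&(h[...,0]<40)&(h[...,1]>100)).astype(np.uint8)
e,a=blob(c,uv,34,m);p=ray(c,e,.034,s);print(uv,e,a,p,tool(p,s))
C=np.linalg.inv(c["tool_from_camera"])
def pj(p):
    q=C@[*p,1];return q[:2]/q[2]*c["fx"]+[c["cx"],c["cy"]]
for q in((.025,0,-.0185),(.0133,0,-.0185),(0,.025,-.0185),(0,-.025,-.0185),(0,.0133,-.0185),(0,-.0133,-.0185),(-.0133,0,-.0185)):print(q,(pj(q)-[150,90])*3)
cv2.imwrite("pics/w6.png",cv2.resize(c["image"][90:270,150:360,::-1],None,fx=3,fy=3,interpolation=3))
```

```text
[0.61242356 0.12384937 0.15211374] [ 1.24449655e-01  9.92225138e-01 -4.57222346e-04 -1.16175607e-03] 0.049259957517018955 [ 0.90281937  0.26356822 -3.14892932]
[254.18376819 121.49887958] [255.50662231 121.51016235] [45.1 46. ] [0.5476296  0.14224732] [67.3  1.8]
(0.025, 0, -0.0185) [309.56008102 366.09576109]
(0.0133, 0, -0.0185) [309.64633623 424.74151332]
(0, 0.025, -0.0185) [440.30908546 488.35761685]
(0, -0.025, -0.0185) [179.17067708 488.51017486]
(0, 0.0133, -0.0185) [379.20279303 488.39331537]
(0, -0.0133, -0.0185) [240.27715977 488.47447623]
(-0.0133, 0, -0.0185) [309.82934926 549.17383554]
```

View pics/w6.png

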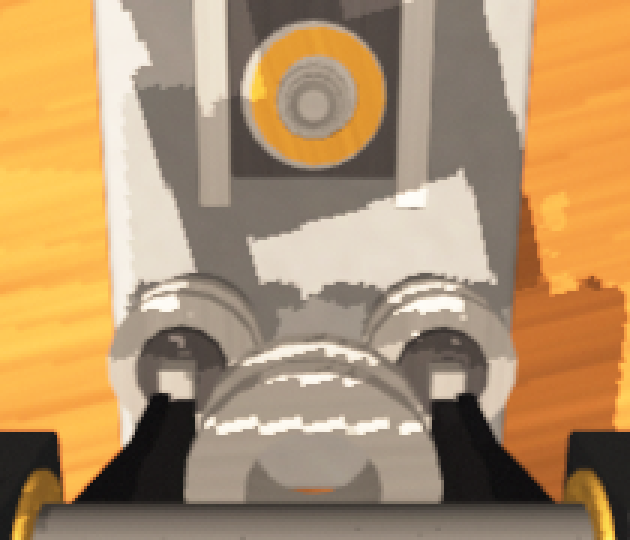

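The washer is home (crop centre 315,95). The roller is held at crop (313,~480); its fore-aft position needs a profile check.

Run:
```python
from h import *
c=load("w6");s=load("w6s")
C=np.linalg.inv(c["tool_from_camera"])
def pj(p):
    q=C@[*p,1];return q[:2]/q[2]*c["fx"]+[c["cx"],c["cy"]]
for n,q in(("bottom rim",(.025,0,.0055)),("mid -2.5",(.0225,0,-.0065)),("top rim",(.025,0,-.0185)),("hole top",(.0133,0,-.0185)),("hole bottom far",(-.0133,0,.0055)),("axis top",(0,0,-.0185))):print(n,pj(q).round(1))
g=cv2.cvtColor(c["image"],cv2.COLOR_RGB2GRAY).astype(float)
for u in(250,255,259):print(u,[(v,int(g[v,u-1:u+2].mean())) for v in range(196,258)])
h=cv2.cvtColor(c["image"],cv2.COLOR_RGB2HSV)
for v in(235,240,245,250,255):print(v,[int(x) for x in g[v,208:300:2]])
```

```text
bottom rim [253.3 198.4]
mid -2.5 [253.2 208.7]
top rim [253.2 212. ]
hole top [253.2 231.6]
hole bottom far [253.4 252.8]
axis top [253.2 252.8]
250 [(196, 152), (197, 152), (198, 153), (199, 153), (200, 152), (201, 143), (202, 136), (203, 133), (204, 180), (205, 243), (206, 242), (207, 224), (208, 147), (209, 140), (210, 124), (211, 141), (212, 143), (213, 142), (214, 179), (215, 240), (216, 228), (217, 212), (218, 200), (219, 158), (220, 158), (221, 159), (222, 159), (223, 159), (224, 157), (225, 156), (226, 156), (227, 157), (228, 172), (229, 204), (230, 212), (231, 225), (232, 242), (233, 187), (234, 158), (235, 153), (236, 153), (237, 154), (238, 154), (239, 154), (240, 152), (241, 153), (242, 153), (243, 152), (244, 153), (245, 153), (246, 153), (247, 153), (248, 153), (249, 153), (250, 152), (251, 148), (252, 132), (253, 114), (254, 114), (255, 113), (256, 112), (257, 92)]
255 [(196, 154), (197, 153), (198, 153), (199, 152), (200, 149), (201, 133), (202, 113), (203, 129), (204, 202), (205, 239), (206, 196), (207, 149), (208, 146), (209, 133), (210, 129), (211, 141), (212, 140
[... 1742 characters left out ...]
, 22]
245 [24, 23, 119, 155, 154, 154, 155, 155, 157, 156, 157, 156, 157, 126, 117, 151, 153, 152, 152, 152, 152, 152, 154, 155, 155, 156, 157, 156, 155, 156, 154, 150, 113, 118, 159, 159, 158, 157, 157, 159, 158, 158, 158, 159, 90, 22]
250 [24, 25, 140, 156, 158, 156, 156, 155, 157, 155, 155, 157, 124, 113, 113, 114, 113, 139, 151, 153, 153, 152, 153, 152, 154, 153, 154, 157, 154, 140, 114, 110, 109, 109, 127, 160, 161, 162, 162, 162, 161, 161, 161, 162, 162, 23]
255 [24, 23, 158, 159, 161, 160, 161, 161, 160, 160, 160, 161, 112, 113, 114, 114, 116, 115, 114, 115, 113, 113, 114, 114, 114, 114, 113, 112, 114, 113, 114, 113, 112, 110, 116, 156, 156, 157, 157, 156, 157, 156, 156, 156, 139, 23]
```

Request:
move_arm:
  deltas:
    - [[0,0,0,20,0,0,-1],[0,0,0,28,0.4,10,-1],[0,0,0,15,0,20,-1],[0,0,0,5,0,15,-1],[0,0,0,0,0,5,-1]]

```text
time: 13.38
eef_pos: [0.544, 0.1405, 0.1007]
tool_rot: [0.125, 0.992, -0.001, -0.003]
wrist_force: [-0.9, -0.4, -2.6]
opening: 0.0497
finger_force: 25.0
```

Request:
move_arm:
  deltas:
    - [[0,0,0,0,0,0,-1],[0,0,0,0,0,0,-1],[0,0,0,0,0,0,-1],[0,0,0,0,0,0,-1],[0,0,0,0,0,0,-1]]

```text
time: 13.8
eef_pos: [0.5488, 0.1413, 0.1044]
tool_rot: [0.125, 0.992, 0.0, 0.001]
wrist_force: [-0.3, -0.1, -2.3]
opening: 0.0497
finger_force: 25.0
```

Request:
move_arm:
  deltas:
    - [[0,0,0,1,0,5,-1],[0,0,0,0,0,10,-1],[0,0,0,0,0,8,-1],[0,0,0,0,0,5,-1],[0,0,0,0,0,5,-1]]

```text
time: 14.22
eef_pos: [0.5459, 0.1417, 0.0688]
tool_rot: [0.125, 0.992, -0.0, -0.001]
wrist_force: [-1.0, 0.5, -2.6]
opening: 0.0498
finger_force: 25.0
```

Request:
move_arm:
  deltas:
    - [[0,0,0,0,0,4,-1],[0,0,0,0,0,4,-1],[0,0,0,0,0,4,-1]]

```text
time: 14.47
eef_pos: [0.5468, 0.1418, 0.058]
tool_rot: [0.125, 0.992, 0.0, 0.0]
wrist_force: [0.5, -0.2, -3.1]
opening: 0.0495
finger_force: 25.0
```

Request:
move_arm:
  deltas:
    - [[0,0,0,0,0,4,-1],[0,0,0,0,0,4,-1],[0,0,0,0,0,4,-1],[0,0,0,0,0,3,-1],[0,0,0,0,0,1,-1]]

```text
time: 14.88
eef_pos: [0.5463, 0.1417, 0.0417]
tool_rot: [0.125, 0.992, -0.0, -0.0]
wrist_force: [-0.7, 0.5, -1.9]
opening: 0.0499
finger_force: 25.0
```

Request:
move_arm:
  deltas:
    - [[0,0,0,0,0,0.5,-1],[0,0,0,0,0,0,-1],[0,0,0,0,0,0,-1]]

```text
time: 15.13
eef_pos: [0.5469, 0.1418, 0.0421]
tool_rot: [0.125, 0.992, 0.0, 0.0]
wrist_force: [-0.1, 0.3, -3.1]
opening: 0.049
finger_force: 25.0
```

Request:
move_arm:
  deltas:
    - [[0,0,0,0,1.5,0,-1],[0,0,0,0,1.5,0,-1],[0,0,0,0,0,0,-1],[0,0,0,0,0,0,-1]]

```text
time: 15.47
eef_pos: [0.5472, 0.1428, 0.042]
tool_rot: [0.124, 0.992, -0.002, -0.0]
wrist_force: [-2.0, -8.0, 0.2]
opening: 0.0498
finger_force: 25.0
```

Request:
move_arm:
  deltas:
    - [[0,0,0,0,-3,0,-1],[0,0,0,0,-1.5,0,-1],[0,0,0,0,-1.5,0,-1],[0,0,0,0,0,0,-1],[0,0,0,0,0,0,-1]]

```text
time: 15.88
eef_pos: [0.546, 0.139, 0.0419]
tool_rot: [0.125, 0.992, 0.0, 0.0]
wrist_force: [0.4, 0.1, -2.0]
opening: 0.0495
finger_force: 25.0
```

Request:
move_arm:
  deltas:
    - [[0,0,0,0,-1.5,0,-1],[0,0,0,0,0,0,-1],[0,0,0,0,0,0,-1]]

```text
time: 16.13
eef_pos: [0.5459, 0.1386, 0.0419]
tool_rot: [0.125, 0.992, 0.001, 0.0]
wrist_force: [1.5, 5.7, -4.9]
opening: 0.0494
finger_force: 25.0
```

Request:
move_arm:
  deltas:
    - [[0,0,0,0,3,0,-1],[0,0,0,1.5,0,0,-1],[0,0,0,1.5,0,0,-1],[0,0,0,0,0,0,-1],[0,0,0,0,0,0,-1]]

```text
time: 16.55
eef_pos: [0.5445, 0.141, 0.0422]
tool_rot: [0.125, 0.992, 0.0, 0.001]
wrist_force: [4.9, 0.2, -5.7]
opening: 0.0499
finger_force: 25.0
```

Request:
move_arm:
  deltas:
    - [[0,0,0,-3,0,0,-1],[0,0,0,-1.5,0,0,-1],[0,0,0,-1.5,0,0,-1],[0,0,0,0,0,0,-1],[0,0,0,0,0,0,-1]]

```text
time: 16.97
eef_pos: [0.5484, 0.1395, 0.0414]
tool_rot: [0.125, 0.992, -0.0, -0.001]
wrist_force: [-2.9, 0.9, -1.8]
opening: 0.0493
finger_force: 25.0
```

Request:
move_arm:
  deltas:
    - [[0,0,0,2,0.3,0.5,-1],[0,0,0,0,0,0.8,-1],[0,0,0,0,0,0.5,-1],[0,0,0,0,0,0,-1],[0,0,0,0,0,0,-1]]

```text
time: 17.38
eef_pos: [0.5475, 0.1403, 0.0401]
tool_rot: [0.125, 0.992, -0.0, 0.0]
wrist_force: [0.3, -0.3, -2.6]
opening: 0.0496
finger_force: 25.0
```

Request:
move_arm:
  deltas:
    - [[0,0,0,0,0,0,0.5],[0,0,0,0,0,0,0.5],[0,0,0,0,0,0,0.5],[0,0,0,0,0,-15,0.5],[0,0,0,0,0,-35,0.5]]

```text
time: 17.8
eef_pos: [0.5435, 0.1398, 0.0859]
tool_rot: [0.125, 0.992, -0.001, -0.004]
wrist_force: [0.8, 0.3, -0.3]
opening: 0.0641
finger_force: 0.0
```

Request:
move_arm:
  deltas:
    - [[0,0,0,0,0,-38,0.6],[0,0,0,-10,0,-25,0.6],[0,0,0,-34,0,0,0.6],[0,0,0,-25,0,0,0.6],[0,0,0,0,0,0,0.6]]

```text
time: 18.22
eef_pos: [0.6187, 0.1218, 0.1548]
tool_rot: [0.125, 0.992, 0.0, 0.003]
wrist_force: [-1.0, -0.7, -0.5]
opening: 0.0693
finger_force: 0.0
```

Request:
move_arm:
  deltas:
    - [[0,0,0,0,0,0,0.6],[0,0,0,0,0,0,0.6],[0,0,0,0,0,0,0.6],[0,0,0,0,0,0,0.6]]

```text
time: 18.55
eef_pos: [0.6132, 0.1237, 0.1528]
tool_rot: [0.124, 0.992, -0.0, -0.0]
wrist_force: [-0.5, -1.0, -0.5]
opening: 0.0695
finger_force: 0.0
```

Run:
```python
from h import *
s=status.observe();c=cams.read_camera("wrist");np.save("pics/w7.npy",c,allow_pickle=True);np.save("pics/w7s.npy",s,allow_pickle=True)
print(s["eef_pos"],s["tool_rot"],s["opening"],s["time"])
sp=(.547,.1405)
for n,z in(("tip",.0815),("rollertop",.058),("seat",.028)):print(n,proj(c,(*sp,z),s).round(1))
g=cv2.cvtColor(c["image"],cv2.COLOR_RGB2GRAY)
u,v=map(int,proj(c,(*sp,.058),s))
cv2.imwrite("pics/w7.png",cv2.resize(c["image"][v-50:v+50,u-50:u+50,::-1],None,fx=6,fy=6,interpolation=3))
print(u,v);print("row",g[v,u-36:u+37].tolist());print("col",g[v-36:v+37,u].tolist())
yel=masks(c)[1][v-40:v+40,u-40:u+40].sum();print(yel)
```

```text
[0.61324457 0.12367588 0.15275491] [ 1.24269877e-01  9.92248347e-01 -4.92287581e-05 -4.62698035e-04] 0.06951202157689162 18.55
tip [253.4 122.7]
rollertop [253.4 121.4]
seat [253.5 120. ]
253 121
row [208, 208, 187, 163, 165, 195, 215, 213, 186, 157, 196, 216, 216, 217, 217, 198, 168, 159, 158, 158, 158, 160, 145, 133, 140, 145, 155, 157, 149, 140, 125, 120, 129, 149, 160, 161, 161, 160, 161, 161, 161, 152, 137, 128, 130, 136, 138, 146, 147, 156, 148, 131, 150, 165, 164, 165, 164, 166, 166, 166, 165, 166, 166, 164, 154, 131, 145, 166, 164, 166, 167, 167, 167]
col [72, 71, 72, 71, 70, 71, 72, 71, 76, 115, 165, 166, 165, 165, 166, 166, 162, 163, 163, 164, 163, 161, 160, 158, 156, 144, 148, 155, 140, 136, 137, 128, 127, 133, 155, 161, 161, 160, 158, 161, 161, 162, 162, 152, 118, 119, 128, 147, 151, 144, 133, 118, 111, 130, 161, 163, 161, 158, 158, 158, 157, 155, 158, 158, 158, 156, 132, 112, 112, 112, 113, 114, 113]
0
```

Request:
move_arm:
  deltas:
    - [[0,0,0,1,-20,0,0.3],[0,0,0,2.3,-36,0,0.3],[0,0,0,2.3,-36,0,0.3],[0,0,0,2.3,-36,0,0.3],[0,0,0,2.3,-36,0,0.3]]

```text
time: 19.02
eef_pos: [0.5627, -0.0339, 0.1531]
tool_rot: [0.124, 0.992, -0.0, 0.0]
wrist_force: [1.1, -0.2, 0.1]
opening: 0.0571
finger_force: 0.0
```

Request:
move_arm:
  deltas:
    - [[0,0,0,2.3,-36,0,0.3],[0,0,0,2.3,-36,0,0.3],[0,0,0,2.3,-36,0,0.3],[0,0,0,2.3,-36,5,0.3],[0,0,0,2.3,-36,10,0.3]]

```text
time: 19.43
eef_pos: [0.5082, -0.2063, 0.1396]
tool_rot: [0.124, 0.992, -0.001, 0.002]
wrist_force: [0.9, -0.9, -0.4]
opening: 0.0569
finger_force: 0.0
```

Request:
move_arm:
  deltas:
    - [[0,0,0,4,-36,15,0.3],[0,0,0,2.6,-20,15,0.3],[0,0,0,0,-10,5,0.3],[0,0,0,0,0,0,0.3],[0,0,0,0,0,0,0.3]]

```text
time: 19.85
eef_pos: [0.4856, -0.2664, 0.1032]
tool_rot: [0.125, 0.992, 0.0, -0.0]
wrist_force: [-1.0, 0.5, 1.4]
opening: 0.0566
finger_force: 0.0
```

Request:
move_arm:
  deltas:
    - [[0,0,0,0,0,0,0.3],[0,0,0,0,0,0,0.3],[0,0,0,0,0,0,0.3],[0,0,0,0,0,0,0.3]]

```text
time: 20.18
eef_pos: [0.4863, -0.2662, 0.1037]
tool_rot: [0.124, 0.992, -0.0, 0.0]
wrist_force: [-0.8, -0.4, 0.2]
opening: 0.0564
finger_force: 0.0
```

Run:
```python
from h import *
s=status.observe();c=cams.read_camera("wrist");np.save("pics/w8.npy",c,allow_pickle=True);np.save("pics/w8s.npy",s,allow_pickle=True)
print(s["eef_pos"],s["tool_rot"],s["joint_pos"][[0,5]],s["time"])
g,y=masks(c);uv=proj(c,(.4842,-.2664,.02),s);e,a=blob(c,uv,44,g);p=ray(c,e,.02,s);print(uv,e,a,p,tool(p,s))
u,v=map(int,e)
cv2.imwrite("pics/w8.png",cv2.resize(c["image"][v-35:v+35,u-35:u+35,::-1],None,fx=8,fy=8,interpolation=3));print(u,v)
```

```text
[ 0.48625162 -0.26623794  0.10370074] [ 1.23746658e-01  9.92313705e-01 -2.23402067e-04  4.74515502e-04] [-0.64326021 -1.9659641 ] 20.1833
[252.8192735  195.79196153] [250.94947815 195.34793091] [39.4 41.2] [ 0.48335893 -0.26796607] [ 2.4 -2.4]
250 195
```

View pics/w8.png

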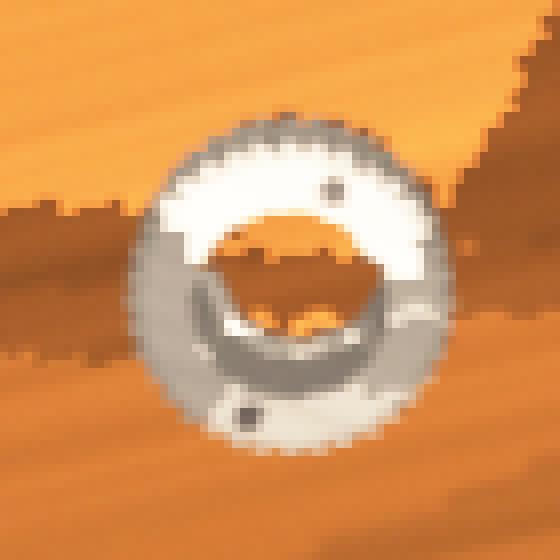

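Pin holes are at crop (332,190) and (248,417), so the nut centre is at image (251.3,197.9) and its x axis is at world yaw 145° (≡ −35°). The seat x yaw is −14.6°, so the nut must turn ~80° CCW before it is set down. I'll grip twice at right angles to centre it.

Request:
move_arm:
  deltas:
    - [[0,0,6.9,0,-2.6,6,0.3],[0,0,6.9,0,0,6,0.3],[0,0,6.9,0,0,6,0.3],[0,0,6.9,0,0,6,0.3],[0,0,6.9,0,0,6,0.3]]
  force: 8

```text
time: 20.65
eef_pos: [0.4851, -0.2693, 0.073]
tool_rot: [0.416, 0.909, -0.0, 0.0]
wrist_force: [0.2, 0.7, -0.1]
opening: 0.0569
finger_force: 0.0
```

Request:
move_arm:
  deltas:
    - [[0,0,6.9,0,0,6,0.3],[0,0,6.9,0,0,6,0.3],[0,0,6.9,0,0,6,0.3],[0,0,6.9,0,0,6,0.3],[0,0,6.9,0,0,6,0.3]]

```text
time: 21.07
eef_pos: [0.4851, -0.2693, 0.0429]
tool_rot: [0.667, 0.745, 0.0, 0.0]
wrist_force: [0.8, -0.8, 0.1]
opening: 0.0566
finger_force: 0.0
```

Request:
move_arm:
  deltas:
    - [[0,0,6.9,0,0,6,0.3],[0,0,6.9,0,0,6,0.3],[0,0,6.9,0,0,6,0.3],[0,0,6.9,0,0,6,0.3],[0,0,6.9,0,0,6,0.3]]

```text
time: 21.48
eef_pos: [0.4851, -0.2693, 0.013]
tool_rot: [0.858, 0.514, 0.0, 0.0]
wrist_force: [-0.1, 0.2, -0.0]
opening: 0.0567
finger_force: 0.0
```

Request:
move_arm:
  deltas:
    - [[0,0,6.5,0,0,6,0.3],[0,0,0,0,0,0,0.3],[0,0,0,0,0,0,0.3],[0,0,0,0,0,0,0.3]]

```text
time: 21.82
eef_pos: [0.4851, -0.2696, 0.0075]
tool_rot: [0.883, 0.469, 0.0, 0.0]
wrist_force: [0.2, 0.1, 0.4]
opening: 0.0569
finger_force: 0.0
```

Request:
move_arm:
  deltas:
    - [[0,0,0,0,0,3.5,0],[0,0,0,0,0,0,-1],[0,0,0,0,0,0,-1],[0,0,0,0,0,0,-1],[0,0,0,0,0,0,-1]]

```text
time: 22.23
eef_pos: [0.4849, -0.2696, 0.0036]
tool_rot: [0.884, 0.467, 0.0, 0.0]
wrist_force: [0.5, -0.2, -0.9]
opening: 0.038
finger_force: 8.0
```

Request:
move_arm:
  deltas:
    - [[0,0,0,0,0,0,0.2],[0,0,0,0,0,0,0.2],[0,0,-4,0,0,0,0.2],[0,0,-7,0,0,0,0.2],[0,0,-7,0,0,0,0.2]]

```text
time: 22.65
eef_pos: [0.4848, -0.2696, 0.0036]
tool_rot: [0.799, 0.602, 0.0, 0.0]
wrist_force: [0.3, 0.1, -0.1]
opening: 0.0515
finger_force: 0.0
```

Request:
move_arm:
  deltas:
    - [[0,0,-7,0,0,0,0.2],[0,0,-7,0,0,0,0.2],[0,0,-7,0,0,0,0.2],[0,0,-7,0,0,0,0.2],[0,0,-7,0,0,0,0.2]]

```text
time: 23.07
eef_pos: [0.4848, -0.2696, 0.0036]
tool_rot: [0.58, 0.814, -0.0, 0.0]
wrist_force: [-0.2, 0.3, -0.1]
opening: 0.0523
finger_force: 0.0
```

Request:
move_arm:
  deltas:
    - [[0,0,-7,0,0,0,0.2],[0,0,-7,0,0,0,0.2],[0,0,-7,0,0,0,0.2],[0,0,-7,0,0,0,0.2],[0,0,-7,0,0,0,0.2]]

```text
time: 23.48
eef_pos: [0.4848, -0.2695, 0.0036]
tool_rot: [0.309, 0.951, -0.0, -0.0]
wrist_force: [-0.1, 0.1, 0.2]
opening: 0.052
finger_force: 0.0
```

Request:
move_arm:
  deltas:
    - [[0,0,-2,0,0,0,0],[0,0,0,0,0,0,-1],[0,0,0,0,0,0,-1],[0,0,0,0,0,0,-1],[0,0,0,0,0,0,-1]]
  force: 30

```text
time: 23.9
eef_pos: [0.4849, -0.2695, 0.0036]
tool_rot: [0.295, 0.955, 0.0, 0.0]
wrist_force: [0.1, -0.2, -0.1]
opening: 0.0378
finger_force: 30.0
```

Request:
move_arm:
  deltas:
    - [[0,0,0,0,0,-15,-1],[0,0,0,0,0,-35,-1],[0,0,0,0,0,-35,-1],[0,0,0,10,20,-20,-1],[0,0,0,16.3,34,-8,-1]]

```text
time: 24.32
eef_pos: [0.4957, -0.2137, 0.1212]
tool_rot: [0.297, 0.955, -0.002, 0.004]
wrist_force: [1.0, -1.7, -0.5]
opening: 0.0375
finger_force: 30.0
```

Request:
move_arm:
  deltas:
    - [[0,0,0,16.3,34,-8,-1],[0,0,0,16.3,34,0,-1],[0,0,0,16.3,34,0,-1],[0,0,0,16.3,34,0,-1],[0,0,0,16.3,34,0,-1]]

```text
time: 24.73
eef_pos: [0.5218, -0.0219, 0.1246]
tool_rot: [0.295, 0.955, 0.0, 0.0]
wrist_force: [1.4, 0.0, -0.9]
opening: 0.0373
finger_force: 30.0
```

Request:
move_arm:
  deltas:
    - [[0,0,0,16.3,34,0,-1],[0,0,0,16.3,34,0,-1],[0,0,0,16.3,34,0,-1],[0,0,0,16.3,34,0,-1],[0,0,-5,13.2,27.6,0,-1]]

```text
time: 25.15
eef_pos: [0.5493, 0.1583, 0.1244]
tool_rot: [0.253, 0.967, 0.0, -0.0]
wrist_force: [1.2, -0.5, -1.3]
opening: 0.0378
finger_force: 30.0
```

Request:
move_arm:
  deltas:
    - [[0,0,-7,0,0,0,-1],[0,0,-7,0,0,0,-1],[0,0,-7,0,0,0,-1],[0,0,-7,0,0,0,-1],[0,0,-7,0,0,0,-1]]

```text
time: 25.57
eef_pos: [0.5491, 0.1558, 0.1241]
tool_rot: [-0.053, 0.999, -0.0, -0.0]
wrist_force: [0.1, -0.0, -1.7]
opening: 0.0377
finger_force: 30.0
```

Request:
move_arm:
  deltas:
    - [[0,0,-7,0,0,0,-1],[0,0,-7,0,0,0,-1],[0,0,-7,0,0,0,-1],[0,0,-7,0,0,0,-1],[0,0,-7,0,0,0,-1]]

```text
time: 25.98
eef_pos: [0.5492, 0.1555, 0.1241]
tool_rot: [-0.35, 0.937, 0.0, -0.0]
wrist_force: [1.1, -1.1, -2.3]
opening: 0.0375
finger_force: 30.0
```

Request:
move_arm:
  deltas:
    - [[0,0,-7,0,0,0,-1],[0,0,-2.7,0,0,0,-1],[0,0,0,0,0,0,-1]]

```text
time: 26.23
eef_pos: [0.5492, 0.1555, 0.1242]
tool_rot: [-0.426, 0.905, 0.0, -0.0]
wrist_force: [0.3, -0.2, -1.4]
opening: 0.0374
finger_force: 30.0
```

Run:
```python
from h import *
s=status.observe();print(s["eef_pos"],s["tool_rot"],s["joint_pos"].round(3),s["ft_torque"].round(3),s["opening"])
print(tool((.5474,.1402),s))
```

```text
[0.54924427 0.15552525 0.12420427] [-4.26149143e-01  9.04652873e-01  6.86108595e-05 -2.86244575e-04] [ 0.138  0.183  1.762 -0.     1.197 -2.313] [ 0.096  0.064 -0.073] 0.03736993076413941
[13.  -8.3]
```

Request:
move_arm:
  deltas:
    - [[0,0,0,7,-4.5,0,-1],[0,0,0,6,-3.8,5,-1],[0,0,0,0,0,10,-1],[0,0,0,0,0,10,-1],[0,0,0,0,0,5,-1]]

```text
time: 26.65
eef_pos: [0.5463, 0.1398, 0.0921]
tool_rot: [-0.425, 0.905, 0.001, -0.001]
wrist_force: [-0.4, -0.4, -1.6]
opening: 0.0374
finger_force: 30.0
```

Request:
move_arm:
  deltas:
    - [[0,0,0,0,0,3,-1],[0,0,0,0,0,3,-1],[0,0,0,0,0,2,-1],[0,0,0,0,0,0,-1]]

```text
time: 26.98
eef_pos: [0.5474, 0.1404, 0.0861]
tool_rot: [-0.426, 0.905, 0.0, -0.0]
wrist_force: [0.6, -0.0, -1.1]
opening: 0.0378
finger_force: 30.0
```

Run:
```python
from h import *
s=status.observe();print(s["eef_pos"],s["tool_rot"],s["ft_torque"].round(3),s["wrist_force"].round(1))
print(tool((.5474,.1402),s))
```

```text
[0.54744273 0.14041215 0.08611822] [-4.25771400e-01  9.04830725e-01  9.15638106e-05 -2.56149038e-04] [0.044 0.065 0.017] [ 0.6 -0.  -1.1]
[ 0.2 -0.1]
```

Request:
move_arm:
  deltas:
    - [[0,0,0,0,0,3,-1],[0,0,0,0,0,3,-1],[0,0,0,0,0,2,-1],[0,0,0,0,0,0,-1]]

```text
time: 27.32
eef_pos: [0.5473, 0.1403, 0.078]
tool_rot: [-0.426, 0.905, 0.0, -0.0]
wrist_force: [-1.3, -0.8, -2.2]
opening: 0.0378
finger_force: 30.0
```

Request:
move_arm:
  deltas:
    - [[0,0,0,0,0,2,-1],[0,0,0,0,0,2,-1],[0,0,0,0,0,1.5,-1],[0,0,0,0,0,0,-1]]

```text
time: 27.65
eef_pos: [0.5474, 0.1402, 0.0726]
tool_rot: [-0.426, 0.905, 0.0, -0.0]
wrist_force: [0.4, -0.3, -1.5]
opening: 0.0376
finger_force: 30.0
```

Request:
move_arm:
  deltas:
    - [[0,0,0,0,0,1,-1],[0,0,0,0,0,1,-1],[0,0,0,0,0,0.8,-1],[0,0,0,0,0,0,-1]]

```text
time: 27.98
eef_pos: [0.5475, 0.1402, 0.07]
tool_rot: [-0.426, 0.905, 0.0, -0.0]
wrist_force: [-0.1, 0.3, -1.4]
opening: 0.0376
finger_force: 30.0
```

Request:
move_arm:
  deltas:
    - [[0,0,0,0,0,0.8,-1],[0,0,0,0,0,0.5,-1],[0,0,0,0,0,0,-1]]

```text
time: 28.23
eef_pos: [0.5477, 0.1403, 0.0691]
tool_rot: [-0.426, 0.905, -0.0, 0.0]
wrist_force: [0.4, 0.5, 0.2]
opening: 0.0373
finger_force: 30.0
```

Run:
```python
from h import *
s=status.observe();print(s["eef_pos"],s["tool_rot"],s["ft_torque"].round(3),s["wrist_force"].round(1))
```

```text
[0.54774469 0.14028977 0.06910815] [-4.25693834e-01  9.04867252e-01 -5.80809354e-05  1.13504703e-04] [0.063 0.069 0.015] [0.4 0.5 0.2]
```

Request:
move_arm:
  deltas:
    - [[0,0,3,0,0,0.1,-1],[0,0,6,0,0,0.2,-1],[0,0,7,0,0,0.23,-1],[0,0,7,0,0,0.23,-1],[0,0,7,0,0,0.23,-1]]

```text
time: 28.65
eef_pos: [0.5478, 0.1404, 0.0681]
tool_rot: [-0.174, 0.985, 0.0, 0.0]
wrist_force: [0.1, 0.5, -1.0]
opening: 0.0375
finger_force: 30.0
```

```bash
cat > st.py <<'E'
from h import *
s=status.observe();q=s["tool_rot"];print(s["time"],s["eef_pos"].round(4),"yawx",round(180-2*np.degrees(np.arctan2(q[0],q[1])),1),"j6",s["joint_pos"][5].round(3),s["ft_torque"].round(3),s["wrist_force"].round(1))
E
python3 st.py
```

```text
28.65 [0.5478 0.1404 0.0681] yawx 200.0 j6 -1.809 [ 0.08  -0.023  0.048] [ 0.1  0.5 -1. ]
```

Request:
move_arm:
  deltas:
    - [[0,0,7,0,0,0.23,-1],[0,0,7,0,0,0.23,-1],[0,0,7,0,0,0.23,-1],[0,0,7,0,0,0.23,-1],[0,0,7,0,0,0.23,-1]]

```text
time: 29.07
eef_pos: [0.5477, 0.1403, 0.0669]
tool_rot: [0.13, 0.991, 0.0, 0.0]
wrist_force: [-0.2, -0.1, -0.9]
opening: 0.0375
finger_force: 30.0
```

Request:
move_arm:
  deltas:
    - [[0,0,7,0,0,0.23,-1],[0,0,7,0,0,0.23,-1],[0,0,7,0,0,0.23,-1],[0,0,7,0,0,0.23,-1],[0,0,7,0,0,0.23,-1]]

```text
time: 29.48
eef_pos: [0.5477, 0.1403, 0.0657]
tool_rot: [0.422, 0.906, 0.0, 0.0]
wrist_force: [-0.0, -0.5, -0.9]
opening: 0.0377
finger_force: 30.0
```

```bash
python3 st.py
```

```text
29.4833 [0.5477 0.1403 0.0657] yawx 130.0 j6 -0.588 [ 0.009  0.007 -0.022] [-0.  -0.5 -0.9]
```

Request:
move_arm:
  deltas:
    - [[0,0,7,0,0,0.22,-1],[0,0,7,0,0,0.22,-1],[0,0,7,0,0,0.22,-1],[0,0,7,0,0,0.22,-1],[0,0,7,0,0,0.22,-1]]

```text
time: 29.9
eef_pos: [0.5476, 0.1403, 0.0646]
tool_rot: [0.675, 0.738, 0.0, 0.0]
wrist_force: [0.0, 0.3, -1.6]
opening: 0.0374
finger_force: 30.0
```

Request:
move_arm:
  deltas:
    - [[0,0,7,0,0,0.22,-1],[0,0,7,0,0,0.22,-1],[0,0,7,0,0,0.22,-1],[0,0,7,0,0,0.22,-1],[0,0,7,0,0,0.22,-1]]

```text
time: 30.32
eef_pos: [0.5476, 0.1403, 0.0634]
tool_rot: [0.866, 0.5, 0.0, 0.0]
wrist_force: [0.2, 0.1, -1.2]
opening: 0.0377
finger_force: 30.0
```

Request:
move_arm:
  deltas:
    - [[0,0,7,0,0,0.22,-1],[0,0,7,0,0,0.22,-1],[0,0,7,0,0,0.22,-1],[0,0,7,0,0,0.22,-1],[0,0,5,0,0,0.18,-1]]

```text
time: 30.73
eef_pos: [0.5476, 0.1403, 0.0624]
tool_rot: [0.972, 0.234, 0.0, 0.0]
wrist_force: [-0.4, -0.3, -2.2]
opening: 0.0376
finger_force: 30.0
```

```bash
python3 st.py
```

```text
30.7333 [0.5476 0.1403 0.0624] yawx 27.0 j6 1.21 [-0.103  0.156 -0.036] [-0.4 -0.3 -2.2]
```

Request:
move_arm:
  deltas:
    - [[0,0,5,0,0,0.16,-1],[0,0,5,0,0,0.16,-1],[0,0,5,0,0,0.16,-1],[0,0,5,0,0,0.16,-1],[0,0,5,0,0,0.16,-1]]

```text
time: 31.15
eef_pos: [0.5477, 0.1403, 0.0616]
tool_rot: [1.0, 0.019, 0.0, 0.0]
wrist_force: [0.0, -0.3, -1.7]
opening: 0.0375
finger_force: 30.0
```

```bash
python3 st.py
```

```text
31.15 [0.5477 0.1403 0.0616] yawx 2.1 j6 1.645 [-0.107  0.136 -0.007] [ 0.  -0.3 -1.7]
```

Request:
move_arm:
  deltas:
    - [[0,0,3,0,0,0.1,-1],[0,0,3,0,0,0.1,-1],[0,0,2,0,0,0.06,-1],[0,0,0,0,0,0,-1]]

```text
time: 31.48
eef_pos: [0.5479, 0.1403, 0.0616]
tool_rot: [0.999, -0.05, 0.0, -0.0]
wrist_force: [-0.2, -0.0, 0.2]
opening: 0.0373
finger_force: 30.0
```

```bash
python3 st.py
```

```text
31.4833 [0.5479 0.1403 0.0616] yawx -5.7 j6 1.781 [-0.057  0.182 -0.066] [-0.2 -0.   0.2]
```

Request:
move_arm:
  deltas:
    - [[0,0,2,0,0,0,-1],[0,0,2,0,0,0,-1],[0,0,1,0,0,0,-1],[0,0,0,0,0,0,-1]]

```text
time: 31.82
eef_pos: [0.5479, 0.1403, 0.0616]
tool_rot: [0.996, -0.092, 0.0, -0.0]
wrist_force: [1.1, -0.3, 1.3]
opening: 0.0373
finger_force: 30.0
```

```bash
python3 st.py
```

```text
31.8167 [0.5479 0.1403 0.0616] yawx -10.6 j6 1.867 [-0.016  0.105  0.024] [ 1.1 -0.3  1.3]
```

Request:
move_arm:
  deltas:
    - [[0,0,2,0,0,0,-1],[0,0,2,0,0,0,-1],[0,0,0,0,0,0,-1]]

```text
time: 32.07
eef_pos: [0.548, 0.1404, 0.0616]
tool_rot: [0.992, -0.127, 0.0, -0.0]
wrist_force: [1.1, 0.7, -1.4]
opening: 0.0377
finger_force: 30.0
```

```bash
python3 st.py
```

```text
32.0667 [0.548  0.1404 0.0616] yawx -14.6 j6 1.937 [ 0.054 -0.028 -0.05 ] [ 1.1  0.7 -1.4]
```

Request:
move_arm:
  deltas:
    - [[0,0,1,0,0,0,-1],[0,0,1,0,0,0,-1],[0,0,0,0,0,0,-1]]

```text
time: 32.32
eef_pos: [0.548, 0.1405, 0.0616]
tool_rot: [0.989, -0.145, 0.0, -0.0]
wrist_force: [1.8, 1.6, 0.5]
opening: 0.0374
finger_force: 30.0
```

```bash
python3 st.py
```

```text
32.3167 [0.548  0.1405 0.0616] yawx -16.6 j6 1.972 [ 0.145 -0.101 -0.005] [1.8 1.6 0.5]
```

Request:
move_arm:
  deltas:
    - [[0,0,1,0,0,0,-1],[0,0,1,0,0,0,-1],[0,0,0,0,0,0,-1]]

```text
time: 32.57
eef_pos: [0.548, 0.1405, 0.0615]
tool_rot: [0.987, -0.162, 0.0, -0.0]
wrist_force: [2.2, 1.4, -0.3]
opening: 0.0377
finger_force: 30.0
```

```bash
python3 st.py
```

```text
32.5667 [0.548  0.1405 0.0615] yawx -18.7 j6 2.008 [ 0.342 -0.288  0.028] [ 2.2  1.4 -0.3]
```

Request:
move_arm:
  deltas:
    - [[0,0,1,0,0,0,-1],[0,0,1,0,0,0,-1],[0,0,0,0,0,0,-1]]

```text
time: 32.82
eef_pos: [0.548, 0.1405, 0.0615]
tool_rot: [0.984, -0.18, 0.0, -0.0]
wrist_force: [3.7, 3.9, -1.0]
opening: 0.0376
finger_force: 30.0
```

```bash
python3 st.py
```

```text
32.8167 [0.548  0.1405 0.0615] yawx -20.7 j6 2.043 [ 0.577 -0.501  0.051] [ 3.7  3.9 -1. ]
```

Request:
move_arm:
  deltas:
    - [[0,0,1,0,0,0,-1],[0,0,1,0,0,0,-1],[0,0,0,0,0,0,-1]]

```text
time: 33.07
eef_pos: [0.5481, 0.1406, 0.0615]
tool_rot: [0.98, -0.197, 0.0, -0.0]
wrist_force: [4.1, 3.7, 0.2]
opening: 0.0376
finger_force: 30.0
```

```bash
python3 st.py
```

```text
33.0667 [0.5481 0.1406 0.0615] yawx -22.7 j6 2.078 [ 0.56  -0.459  0.064] [4.1 3.7 0.2]
```

Request:
move_arm:
  deltas:
    - [[0,0,1,0,0,0,-1],[0,0,1,0,0,0,-1],[0,0,0,0,0,0,-1]]

```text
time: 33.32
eef_pos: [0.5481, 0.1406, 0.0616]
tool_rot: [0.977, -0.214, 0.001, -0.0]
wrist_force: [3.7, 4.0, -1.7]
opening: 0.0373
finger_force: 30.0
```

```bash
python3 st.py
```

```text
33.3167 [0.5481 0.1406 0.0616] yawx -24.7 j6 2.113 [ 0.631 -0.599  0.125] [ 3.7  4.  -1.7]
```

Request:
move_arm:
  deltas:
    - [[0,0,1,0,0,0,-1],[0,0,1,0,0,0,-1],[0,0,0,0,0,0,-1]]

```text
time: 33.57
eef_pos: [0.5481, 0.1407, 0.0615]
tool_rot: [0.973, -0.231, 0.001, -0.0]
wrist_force: [4.2, 3.7, -1.2]
opening: 0.0378
finger_force: 30.0
```

```bash
python3 st.py
```

```text
33.5667 [0.5481 0.1407 0.0615] yawx -26.7 j6 2.148 [ 0.664 -0.563  0.139] [ 4.2  3.7 -1.2]
```

Request:
move_arm:
  deltas:
    - [[0,0,1,0.2,-0.5,0,-1],[0,0,1,0.1,-0.4,0,-1],[0,0,0,0,0,0,-1]]

```text
time: 33.82
eef_pos: [0.5483, 0.1408, 0.0615]
tool_rot: [0.969, -0.248, -0.0, 0.0]
wrist_force: [2.2, 1.8, 1.9]
opening: 0.0376
finger_force: 30.0
```

```bash
python3 st.py
```

```text
33.8167 [0.5483 0.1408 0.0615] yawx -28.7 j6 2.184 [ 0.222 -0.188  0.246] [2.2 1.8 1.9]
```

Request:
move_arm:
  deltas:
    - [[0,0,1,0,0,0,-1],[0,0,1,0,0,0,-1],[0,0,0,0,0,0,-1]]

```text
time: 34.07
eef_pos: [0.5484, 0.1408, 0.0615]
tool_rot: [0.964, -0.265, 0.0, 0.0]
wrist_force: [2.7, 0.4, 2.5]
opening: 0.0376
finger_force: 30.0
```

```bash
python3 st.py
```

```text
34.0667 [0.5484 0.1408 0.0615] yawx -30.7 j6 2.219 [ 0.155 -0.233  0.346] [2.7 0.4 2.5]
```

Request:
move_arm:
  deltas:
    - [[0,0,-2,0,0,0,-1],[0,0,-1,0,0,0,-1],[0,0,0,0,0,0,-1]]

```text
time: 34.32
eef_pos: [0.5483, 0.1407, 0.0615]
tool_rot: [0.971, -0.239, -0.0, 0.0]
wrist_force: [0.4, -1.0, 3.9]
opening: 0.0374
finger_force: 30.0
```

```bash
python3 st.py
```

```text
34.3167 [0.5483 0.1407 0.0615] yawx -27.6 j6 2.165 [ 0.069 -0.049 -0.071] [ 0.4 -1.   3.9]
```

Request:
move_arm:
  deltas:
    - [[0,0,-2,0,0,0,-1],[0,0,-1,0,0,0,-1],[0,0,0,0,0,0,-1]]

```text
time: 34.57
eef_pos: [0.5481, 0.1406, 0.0615]
tool_rot: [0.977, -0.213, -0.0, 0.0]
wrist_force: [-0.2, -0.2, 5.4]
opening: 0.0377
finger_force: 30.0
```

```bash
python3 st.py
```

```text
34.5667 [0.5481 0.1406 0.0615] yawx -24.6 j6 2.113 [-0.053  0.135 -0.092] [-0.2 -0.2  5.4]
```

Request:
move_arm:
  deltas:
    - [[0,0,-7,0,0,-0.3,-1],[0,0,-7,0,0,-0.3,-1],[0,0,-7,0,0,-0.25,-1],[0,0,-7,0,0,-0.24,-1],[0,0,-7,0,0,-0.24,-1]]

```text
time: 34.98
eef_pos: [0.5475, 0.1402, 0.0617]
tool_rot: [0.996, 0.093, -0.001, 0.001]
wrist_force: [2.0, -1.8, -1.6]
opening: 0.0374
finger_force: 30.0
```

```bash
python3 st.py
```

```text
34.9833 [0.5475 0.1402 0.0617] yawx 10.7 j6 1.497 [-0.324 -0.224  0.016] [ 2.  -1.8 -1.6]
```

Request:
move_arm:
  deltas:
    - [[0,0,-7,0,0,-0.24,-1],[0,0,-7,0,0,-0.24,-1],[0,0,-7,0,0,-0.24,-1],[0,0,-7,0,0,-0.24,-1],[0,0,-7,0,0,-0.24,-1]]

```text
time: 35.4
eef_pos: [0.5474, 0.1403, 0.0628]
tool_rot: [0.922, 0.388, -0.001, 0.0]
wrist_force: [2.1, -0.7, -1.4]
opening: 0.0374
finger_force: 30.0
```

```bash
python3 st.py
```

```text
35.4 [0.5474 0.1403 0.0628] yawx 45.7 j6 0.886 [-0.233 -0.254  0.052] [ 2.1 -0.7 -1.4]
```

Request:
move_arm:
  deltas:
    - [[0,0,-7,0,0,-0.24,-1],[0,0,-6,0,0,-0.2,-1],[0,0,-3,0,0,-0.1,-1],[0,0,0,0,0,0,-1],[0,0,0,0,0,0,-1]]

```text
time: 35.82
eef_pos: [0.5474, 0.1406, 0.0635]
tool_rot: [0.861, 0.509, -0.001, -0.0]
wrist_force: [1.5, -0.8, -2.5]
opening: 0.0375
finger_force: 30.0
```

```bash
python3 st.py
python3 - <<'E'
from h import *
for n in("side","scene"):
    c=cams.read_camera(n);np.save(f"pics/{n}9.npy",c,allow_pickle=True)
c=cams.read_camera("wrist");s=status.observe()
C=np.linalg.inv(c["tool_from_camera"])
def pj(p):
    q=C@[*p,1];return (q[:2]/q[2]*c["fx"]+[c["cx"],c["cy"]]).round(1)
# nut top at tool z -.0164; pins seen? scan the top face for dark dots
g=cv2.cvtColor(c["image"],cv2.COLOR_RGB2GRAY)
print(pj((.019,0,-.0164)),pj((0,0,-.0164)),pj((.015,0,-.0164)))
for v in range(214,256,2):print(v,g[v,222:290:2].tolist())
E
```

```text
35.8167 [0.5474 0.1406 0.0635] yawx 61.3 j6 0.614 [-0.193 -0.213 -0.038] [ 1.5 -0.8 -2.5]
[256.  219.3] [256.  249.7] [256.  225.9]
214 [81, 157, 180, 179, 180, 182, 182, 178, 145, 138, 135, 133, 136, 136, 135, 136, 135, 138, 135, 135, 134, 134, 134, 134, 146, 178, 182, 185, 180, 182, 179, 178, 180, 183]
216 [91, 170, 181, 179, 180, 181, 165, 148, 135, 132, 137, 134, 136, 136, 132, 136, 135, 134, 134, 136, 134, 133, 135, 134, 134, 138, 166, 185, 181, 181, 179, 178, 179, 180]
218 [113, 180, 180, 179, 179, 178, 134, 133, 137, 131, 134, 131, 134, 140, 137, 139, 147, 136, 137, 141, 133, 132, 133, 132, 133, 133, 137, 182, 181, 181, 181, 179, 178, 182]
220 [147, 179, 181, 180, 165, 138, 133, 133, 134, 135, 146, 151, 154, 178, 163, 163, 178, 157, 163, 174, 142, 150, 149, 135, 134, 133, 133, 133, 168, 180, 180, 179, 177, 181]
222 [158, 169, 179, 178, 139, 133, 133, 137, 150, 137, 168, 164, 171, 172, 172, 174, 172, 172, 173, 172, 171, 171, 163, 135, 148, 135, 132, 133, 145, 178, 182, 169, 161, 162]
224 [28, 99, 179, 143, 133, 133, 134, 148, 171, 170, 172, 177, 180, 180, 180, 146, 92, 157, 180
[... 1947 characters left out ...]
9, 87, 28]
248 [130, 168, 178, 178, 178, 178, 155, 127, 127, 136, 172, 185, 149, 151, 172, 177, 177, 177, 181, 181, 172, 145, 148, 168, 186, 151, 161, 179, 178, 178, 179, 168, 128, 27]
250 [89, 171, 182, 183, 183, 183, 168, 126, 127, 128, 143, 175, 159, 146, 177, 180, 178, 177, 179, 181, 179, 148, 154, 179, 164, 128, 170, 183, 182, 182, 182, 162, 83, 25]
252 [91, 168, 184, 183, 184, 183, 177, 128, 131, 131, 130, 145, 176, 146, 174, 178, 178, 176, 180, 181, 179, 146, 176, 164, 131, 129, 176, 182, 181, 181, 181, 162, 86, 28]
254 [92, 168, 180, 182, 182, 182, 182, 128, 131, 132, 134, 135, 135, 141, 155, 180, 179, 178, 177, 181, 171, 166, 157, 133, 130, 131, 182, 182, 182, 181, 179, 163, 88, 28]
```

The visible pin hole at (254,226) lies along tool x, so the nut reads about 76° CCW of the seat axis. I'm not sure where the stop really is, so I'll run the nut back to it and watch the pin hole under load.

Request:
move_arm:
  deltas:
    - [[0,0,7,0,0,0.22,-1],[0,0,7,0,0,0.22,-1],[0,0,7,0,0,0.22,-1],[0,0,7,0,0,0.22,-1],[0,0,7,0,0,0.22,-1]]

```text
time: 36.38
eef_pos: [0.5478, 0.1408, 0.0628]
tool_rot: [0.974, 0.225, -0.001, 0.0]
wrist_force: [0.5, -0.0, -2.0]
opening: 0.0377
finger_force: 30.0
```

Request:
move_arm:
  deltas:
    - [[0,0,7,0,0,0.22,-1],[0,0,7,0,0,0.22,-1],[0,0,7,0,0,0.22,-1],[0,0,6,0,0,0.22,-1],[0,0,0,0,0,0,-1]]

```text
time: 36.8
eef_pos: [0.5477, 0.1408, 0.0619]
tool_rot: [1.0, -0.008, -0.001, 0.0]
wrist_force: [0.3, -1.0, -0.8]
opening: 0.0375
finger_force: 30.0
```

```bash
cat > pin.py <<'E'
from h import *
import runpy;runpy.run_path("st.py")
c=cams.read_camera("wrist");g=cv2.GaussianBlur(cv2.cvtColor(c["image"],cv2.COLOR_RGB2GRAY),(0,0),.8).astype(float)
w=g[221:232,234:276];bh=cv2.morphologyEx(g.astype(np.uint8),cv2.MORPH_BLACKHAT,np.ones((9,9)))[221:232,234:276].astype(float);bh[bh<35]=0
v,u=np.mgrid[221:232,234:276];print("pin",(u*bh).sum()/bh.sum(),(v*bh).sum()/bh.sum(),bh.max(),(bh>0).sum())
i=c["image"][242:256].mean(2)
for r in i[::4]:
    d=np.where(r[200:310]>75)[0]+200;print("pads gap",d.min(),d.max(),(d.min()+d.max())/2)
E
python3 pin.py
```

```text
36.8 [0.5477 0.1408 0.0619] yawx -0.9 j6 1.698 [-0.217  0.059 -0.071] [ 0.3 -1.  -0.8]
pin 254.4025184541902 225.51063829787233 90.0 41
pads gap 222 286 254.0
pads gap 222 286 254.0
pads gap 222 285 253.5
pads gap 223 286 254.5
```

Request:
move_arm:
  deltas:
    - [[0,0,3,0,0,0.1,-1],[0,0,3,0,0,0.1,-1],[0,0,3,0,0,0.1,-1],[0,0,0,0,0,0,-1]]

```text
time: 37.18
eef_pos: [0.5479, 0.1409, 0.0618]
tool_rot: [0.997, -0.083, -0.0, 0.0]
wrist_force: [1.6, 0.1, -2.4]
opening: 0.0374
finger_force: 30.0
```

```bash
python3 pin.py
```

```text
37.1833 [0.5479 0.1409 0.0618] yawx -9.6 j6 1.85 [-0.142  0.034 -0.013] [ 1.6  0.1 -2.4]
pin 254.43047534429144 225.43758329631274 89.0 40
pads gap 222 286 254.0
pads gap 222 285 253.5
pads gap 222 285 253.5
pads gap 223 286 254.5
```

Pin tracking works (col 254.4). Continue into the stop.

Request:
move_arm:
  deltas:
    - [[0,0,3,0,0,0.1,-1],[0,0,3,0,0,0.1,-1],[0,0,2,0,0,0.1,-1],[0,0,0,0,0,0,-1]]

```text
time: 37.57
eef_pos: [0.5481, 0.141, 0.0616]
tool_rot: [0.988, -0.152, -0.0, -0.0]
wrist_force: [1.4, 0.4, -3.4]
opening: 0.0371
finger_force: 30.0
```

```bash
python3 pin.py | head -2
```

```text
37.5667 [0.5481 0.141  0.0616] yawx -17.5 j6 1.989 [-0.008  0.003  0.016] [ 1.4  0.4 -3.4]
pin 255.8026149304091 225.2948123154787 89.0 42
```

Request:
move_arm:
  deltas:
    - [[0,0,3,0,0,0,-1],[0,0,2,0,0,0,-1],[0,0,0,0,0,0,-1]]

```text
time: 37.87
eef_pos: [0.5483, 0.141, 0.0616]
tool_rot: [0.981, -0.195, -0.0, -0.0]
wrist_force: [1.9, -0.1, -4.7]
opening: 0.0374
finger_force: 30.0
```

```bash
python3 pin.py | head -2
```

```text
37.8667 [0.5483 0.141  0.0616] yawx -22.5 j6 2.076 [ 0.062 -0.177  0.005] [ 1.9 -0.1 -4.7]
pin 255.0684011749895 225.2211498111624 88.0 44
```

Request:
move_arm:
  deltas:
    - [[0,0,2,0,0,0,-1],[0,0,2,0,0,0,-1],[0,0,0,0,0,0,-1]]

```text
time: 38.17
eef_pos: [0.5484, 0.1411, 0.0616]
tool_rot: [0.973, -0.229, 0.0, -0.0]
wrist_force: [2.6, 0.7, -5.8]
opening: 0.0379
finger_force: 30.0
```

```bash
python3 pin.py | head -2
```

```text
38.1667 [0.5484 0.1411 0.0616] yawx -26.5 j6 2.146 [ 0.152 -0.355  0.094] [ 2.6  0.7 -5.8]
pin 255.3076597545493 225.262378332628 88.0 43
```

Request:
move_arm:
  deltas:
    - [[0,0,2,0,0,0,-1],[0,0,1.5,0,0,0,-1],[0,0,0,0,0,0,-1]]

```text
time: 38.47
eef_pos: [0.5484, 0.1411, 0.0616]
tool_rot: [0.966, -0.259, 0.0, -0.0]
wrist_force: [4.5, 1.5, -6.9]
opening: 0.0373
finger_force: 30.0
```

```bash
python3 pin.py | head -2
```

```text
38.4667 [0.5484 0.1411 0.0616] yawx -30.0 j6 2.207 [ 0.2   -0.525  0.168] [ 4.5  1.5 -6.9]
pin 254.29853951890036 225.25730240549828 87.0 43
```

Request:
move_arm:
  deltas:
    - [[0,0,1.5,0,0,0,-1],[0,0,1.5,0,0,0,-1],[0,0,0,0,0,0,-1]]

```text
time: 38.77
eef_pos: [0.5484, 0.1411, 0.0616]
tool_rot: [0.959, -0.284, 0.0, -0.0]
wrist_force: [4.5, 0.9, -9.1]
opening: 0.0376
finger_force: 30.0
```

```bash
python3 pin.py | head -2
```

```text
38.7667 [0.5484 0.1411 0.0616] yawx -33.0 j6 2.26 [ 0.263 -0.646  0.287] [ 4.5  0.9 -9.1]
pin 253.94944071588367 225.44563758389262 87.0 41
```

Request:
move_arm:
  deltas:
    - [[0,0,0,0,0,0.8,-1],[0,0,0,0,0,0.7,-1],[0,0,0,0,0,0,-1]]

```text
time: 39.07
eef_pos: [0.5485, 0.1411, 0.0614]
tool_rot: [0.959, -0.284, 0.0, -0.0]
wrist_force: [-1.7, 0.8, 5.0]
opening: 0.0374
finger_force: 30.0
```

```bash
python3 pin.py | head -2
```

```text
39.0667 [0.5485 0.1411 0.0614] yawx -33.0 j6 2.26 [0.193 0.441 0.252] [-1.7  0.8  5. ]
pin 253.5532110091743 225.69862385321102 88.0 38
```

Request:
move_arm:
  deltas:
    - [[0,0,-3,0,0,-0.4,-1],[0,0,-7,0,0,-0.4,-1],[0,0,-7,0,0,-0.3,-1],[0,0,-7,0,0,-0.24,-1],[0,0,-7,0,0,-0.24,-1]]

```text
time: 39.53
eef_pos: [0.5478, 0.1406, 0.0618]
tool_rot: [1.0, -0.015, -0.001, 0.0]
wrist_force: [-0.2, 0.1, -1.0]
opening: 0.0371
finger_force: 30.0
```

Request:
move_arm:
  deltas:
    - [[0,0,-7,0,0,-0.24,-1],[0,0,-7,0,0,-0.24,-1],[0,0,-7,0,0,-0.24,-1],[0,0,-7,0,0,-0.24,-1],[0,0,-7,0,0,-0.24,-1]]

```text
time: 39.95
eef_pos: [0.5478, 0.1406, 0.0629]
tool_rot: [0.958, 0.286, -0.001, 0.0]
wrist_force: [-0.2, 0.2, -0.5]
opening: 0.0374
finger_force: 30.0
```

Request:
move_arm:
  deltas:
    - [[0,0,-7,0,0,-0.24,-1],[0,0,-7,0,0,-0.24,-1],[0,0,-7,0,0,-0.24,-1],[0,0,-6,0,0,-0.24,-1],[0,0,-3,0,0,-0.1,-1]]

```text
time: 40.37
eef_pos: [0.5477, 0.1406, 0.0639]
tool_rot: [0.852, 0.524, -0.001, -0.0]
wrist_force: [0.2, 0.2, -0.2]
opening: 0.0374
finger_force: 30.0
```

Request:
move_arm:
  deltas:
    - [[0,0,0,0,0,0,-1],[0,0,0,0,0,0,-1]]

```text
time: 40.53
eef_pos: [0.5479, 0.1407, 0.0639]
tool_rot: [0.854, 0.521, -0.0, -0.0]
wrist_force: [-0.4, -0.5, -1.9]
opening: 0.0372
finger_force: 30.0
```

```bash
python3 pin.py | head -2
```

```text
40.5333 [0.5479 0.1407 0.0639] yawx 62.8 j6 0.587 [-0.095  0.147 -0.078] [-0.4 -0.5 -1.9]
pin 255.04020656584285 225.1936554776835 95.0 49
```

Request:
move_arm:
  deltas:
    - [[0,0,-3,0,0,-0.1,-1],[0,0,-2,0,0,-0.05,-1],[0,0,0,0,0,0,-1],[0,0,0,0,0,0,-1],[0,0,0,0,0,0,-1]]

```text
time: 41.0
eef_pos: [0.5481, 0.1409, 0.0642]
tool_rot: [0.83, 0.558, -0.0, -0.0]
wrist_force: [-0.1, 0.0, -1.5]
opening: 0.0374
finger_force: 30.0
```

```bash
python3 pin.py | head -2; python3 -c "
from rig import bot
print(bot.hand_in())"
```

```text
41.0 [0.5481 0.1409 0.0642] yawx 67.8 j6 0.5 [-0.18   0.146  0.011] [-0.1  0.  -1.5]
pin 255.24621072088723 225.2362292051756 97.0 48
the job is handed in; nothing more can be done
None
```

I fitted the washer, roller and nut, ran the nut to a snug stop (about 0.3 N m), backed it off roughly 95° and handed in at 41 s still gripping it. The felt stop came about 14° past the stated bottom angle, so I set the nut between the two: about 95° back from the felt stop, about 81° from the stated one.

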